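Serve the oatcakes with the turner and snap the tools into their clips

TASK

Take the turner out of its clip stand, slide it under each hot oatcake on the griddle and lift it across to lie flat and right side up on the black board, never touching an oatcake with the fingers or letting one fall beside. Then press the turner and every tool of the same set left on the worktop (spoon, scraper) down into the spring clips of the stand, one to a clip, until each is fully seated, and leave the spice jar and the jam jar where they are.

Things in the scene. Friction and masses are not known exactly. Their poses are not given: they have to be found in the camera images.
- griddle: Fixed dark steel griddle plate on the hob, 190 (x) by 300 (y) mm, 8 mm thick. Origin: centre of its underside, on the 5 mm thick hob glass; x points away from the open front edge to the back rim, whose inner face stands at x = +85 mm and rises to 30 mm; rims 22 mm high at y = +-146 mm; the front edge (x = -95 mm) is open and flush with the 8 mm cooking surface.
- board: Fixed black chopping board, 215 (x) by 285 (y) by 10 mm, lying flat on the worktop; its x axis points roughly away from the robot, its y axis to the robot's left. Origin: centre of its underside; top at z = +10 mm.
- oatcake_a: Stiff round brown oatcake, 72 mm in diameter, 13 mm thick, lower edge bevelled 5 mm, about 40 g, slippery (friction 0.2 to 0.35, so it slides off a blade tilted 25 degrees or more). Oats on its top. Origin: centre of its underside, z up. Lies on the left of the griddle (y about +96 mm), up to 20 mm in front of the back rim, against which it stops when pushed. May be absent.
- oatcake_b: Like oatcake_a, in the middle of the griddle (y about 0). May be absent.
- oatcake_c: Like oatcake_a, on the right of the griddle (y about -96 mm). May be absent.
- turner: Offset steel turner, 0.16 kg. Its handle is a level round bar 16 mm thick, x = -68 to +70 mm. Origin: middle of the bar, on its axis; x along the handle to the blade, z up. A neck at x = 82 mm drops to the blade, which is parallel to the handle. A thin foot drops from the rear end (x = -80 mm) to z = -70 mm, so it can stand. Starts in the middle clip; 10 to 20 N upwards pull it out.
- turner_grip (a point): Where to hold the turner from above: 10 mm above its origin, in the blue grip block in the middle of the handle (x = -23 to +23 mm, 16 mm wide in y, z = -11 to +17 mm about the origin). Spoon and scraper have the same handle and block.
- turner_tip (a point): Middle of the turner blade's front edge, at x = 176, z = -70 mm from its origin, on the blade's underside. The blade is 72 mm wide and 3 mm thick from x = 80 to 158 mm, then a 1.8 mm thin lip; a wall at its heel (x = 83 mm) rises 22 mm above the underside.
- spoon: Shallow steel serving spoon, 90 g: the same handle as the turner's, with its own origin and axes in the same place: bar 16 mm thick, blue grip block 16 mm wide, z = -11 to +17 mm. Round head 46 mm wide centred at x = 98 mm, underside at z = -11 mm. Lies on the worktop on its block and head, origin 11 mm up. May be absent.
- scraper: Scraper with a red head, 90 g: the same handle as the turner's, with its own origin and axes in the same place: bar 16 mm thick, blue grip block 16 mm wide, z = -11 to +17 mm. Flat head 50 by 46 mm centred at x = 103 mm, underside at z = -11 mm. Lies on the worktop on its block and head, origin 11 mm up. May be absent.
- stand: Fixed clip stand: wooden base 124 (x) by 236 (y) by 10 mm with three spring clips side by side, 72 mm apart along y. Origin: centre of its underside; x (away from the robot) is the direction in which seated handles lie (either way round). Each clip takes a handle bar from above at two places, 43 mm in front of and behind its centre, leaving the grip block and fingers room between.
- clip_left (a point): Seat of the left clip, 86 mm above the worktop: where a seated tool's origin comes to rest; axes as the stand's. At each of its two places a pair of orange-lipped jaws, sprung shut 9 mm apart at the lips, gives way sideways under a bar pushed down (10 to 20 N) and closes over it; the bar rests on a black saddle. Flared guides reach 24 mm above the seat.
- clip_mid (a point): Seat of the middle clip, like clip_left; the turner's at the start.
- clip_right (a point): Seat of the right clip, like clip_left.
- jam_jar: Jam jar with a green lid, 73 mm wide, 84 mm tall. Origin: centre of its underside. Leave it.
- spice_jar: Spice jar with a red cap and green label, 45 mm wide, 106 mm tall, standing behind the stand, to its right. Origin: centre of its underside. Leave it.
Things that resemble listed ones, but are neither listed nor needed, are in the scene too. What is shaped like the scraper but yellow is not meant.

How it is judged:
By the outcome, as a careful person would: the job done as asked, in the order asked, and still so for the second after the job is handed in, with the robot touching nothing.
Of oatcake_a, oatcake_b, oatcake_c only 2 to 3 are there at a start; the rules pass over those that are not, and their reading is None.
Of spoon, scraper only 1 to 2 are there at a start; the rules pass over those that are not, and their reading is None.
At some moment in a run one of scraper may be knocked a few centimetres aside while the robot is not near it.
It also fails if it takes over 210 s, if anything falls off the work surface, if the arm or the gripper's body presses on something with over 40 N, if the wrist force passes 120 N, or if a joint passes its speed limit or range.

ROBOT

A 6-joint arm with a two-finger parallel gripper is mounted at the origin on a cart in front of the work surface, level with it; the furniture and walls round the work are solid. World frame = base frame: x ahead of the robot, y to its left, z up, the work surface at z = 0. Lengths are in m, angles in rad, forces in N, time in s.
With the tool pointing down it reaches from about 0.425 to 0.95 m from the base axis. Payload 3.5 kg.
Tool frame: the origin (TCP) lies at the very end of the fingers, on their centre line; the grasp point (between the pads) lies ctrl.tcp_to_grasp behind it (ctrl.tcp_to_grasp is the distance from the TCP to the grasp point, in m); z points along the fingers, y is the line along which they close (so a half turn about z gives the same grasp; the last joint's range is limited). The gripper opens to 85 mm and grips with 20 to 120 N. Pads are 22 mm wide; open, the fingers measure 114 mm over their backs; the gripper's body (76 mm by 85 mm) begins 54 mm behind the grasp point. The pads swing forward as they close: fully open they stand 13 mm farther back than shut.
Start: joints at [1.056, 0.286, 1.577, -0, 1.279, -0.15], TCP at [0.241, 0.631, 0.231] pointing down, gripper open.
Joint ranges: [-2.77, 2.77], [-0.9, 2.22], [0.21, 2.48], [-1.53, 4.67], [0.24, 2.81], [-2.84, 2.84]. Speed limits (rad/s): [2.79, 2.79, 3.14, 3.14, 3.14, 3.14].

INTERFACE

Orientations are given as a unit quaternion [x, y, z, w].
In Python, from plant import ctrl gives the robot as it stands.
- The arm moves only by the shell command python3 -m inch 'ROWS' [FORCE]. ROWS is JSON, a list of rows, each an object with "slide": the shift along the tool's x, y, z in cm, a list of three; "turn": the turn about the tool's z in rad; "grip": the finger opening in cm, from 0 to 8.54. A call has 1 to 20 rows; each row is the pose to reach, as a shift and turn from the pose commanded when the call began, along the tool's axes at that moment; what a row does not reach only later rows make up. A row lasts 1/10 s, in which the tool goes at most 50 mm and 8.59 degrees, less where a joint would pass 70% of its speed; a pose out of reach is approached as far as the arm can. A call with a gripper value outside its range is refused whole. The fingers move at their own pace and stop on an object; FORCE is the grip in N (left out, the last holds). Time passes only in rows, so rows that repeat a pose let the fingers close. It gives the time, the measured TCP pose, the force, the opening and the grip force at its end, in the units of the state.
- ctrl.get_state(): the state, without advancing time (a new reading comes with each control period).
- ctrl.read_camera(name): name is "scene" or "top" or "wrist"; returns (picture, depth): 480x640x3 uint8, red, green, blue; 480x640 float32, m along the optical axis (not along the pixel's ray), 0 where there is no reading.
- ctrl.camera_info(name): a dict with "K" (3x3 intrinsics, pixels), "D" ([k1, k2, p1, p2, k3] as OpenCV has them; the pictures are not rectified), "camera_from_world" (4x4, takes a point from world to camera coordinates); the wrist camera has in their place "T_tool_cam" (4x4, takes a point from camera to tool coordinates, whose origin is the TCP and whose axes are the flange's). Camera axes: x right, y down, z forward; pixel columns grow to the right and rows downward; lengths in m; the calibration is good to about 2 mm. A picture is of the moment at which its call begins: read the wrist's pose just before it. camera_info takes no time and is no camera call.
- ctrl.sign_off(): hands the job in; it is judged then, once.
The state is a dict: "time": time; "qpos": joint angles; "dq": joint speeds; "joint_efforts": joint torques, N m; "eef_pos": TCP position; "tcp_rot": TCP orientation; "contact_force": force on the tool from outside, world axes, zero at the start; "wrist_torque": the same for the moment, N m; "opening": opening from 0.0 (shut) to 1.0 (fully open); "finger_force": force on a finger pad.
Only numpy, scipy, OpenCV 4.12 (cv2) and the standard library are available. Lean on these libraries where they do the work, as an engineer would, in place of code of your own. Each camera call takes 0.05 s, during which the arm holds its last target. There are 200 camera calls.

## Working session

There is one attempt and no reset: what is moved stays moved. The work goes in short steps, Python scripts to look and compute and a shell command to move; the robot and the scene stay as the last step left them, time stands still between calls to the robot, and variables do not carry over. Pictures are saved under pics/ and viewed, at most 14 in all, crops included, and the job is handed in when it is done.

```bash
ls; mkdir -p pics; python3 - <<'E'
from plant import ctrl
import cv2,numpy as np
np.set_printoptions(precision=4,suppress=True)
s=ctrl.get_state();print(s['time'],s['eef_pos'],s['tcp_rot'],s['opening'],ctrl.tcp_to_grasp)
for n in ['scene','top','wrist']:
    p,d=ctrl.read_camera(n);cv2.imwrite(f'pics/{n}0.png',p[:,:,::-1]);np.savez(f'{n}0.npz',p=p,d=d)
    print(n,ctrl.camera_info(n))
E
```

```text
pics
0.0 [0.2405 0.63   0.23  ] [ 0.1814  0.9834 -0.0011 -0.0004] 1.0016797509420552 0.0187
scene {'K': array([[535.7721,   0.    , 315.4432],
       [  0.    , 535.7721, 245.1429],
       [  0.    ,   0.    ,   1.    ]]), 'D': array([-0.1231,  0.    ,  0.    ,  0.    ,  0.    ]), 'camera_from_world': array([[ 0.2958, -0.9553, -0.0029, -0.2545],
       [-0.6904, -0.2117, -0.6918,  0.4397],
       [ 0.6602,  0.2066, -0.7221,  1.6561],
       [ 0.    ,  0.    ,  0.    ,  1.    ]])}
top {'K': array([[507.9443,   0.    , 316.3212],
       [  0.    , 507.9443, 245.2177],
       [  0.    ,   0.    ,   1.    ]]), 'D': array([-0.0849,  0.    ,  0.    ,  0.    ,  0.    ]), 'camera_from_world': array([[ 0.3089, -0.9511, -0.0031, -0.279 ],
       [-0.8752, -0.2829, -0.3925,  0.5334],
       [ 0.3724,  0.124 , -0.9197,  1.4481],
       [ 0.    ,  0.    ,  0.    ,  1.    ]])}
wrist {'K': array([[396.1602,   0.    , 318.572 ],
       [  0.    , 396.1602, 236.5098],
       [  0.    ,   0.    ,   1.    ]]), 'D': array([-0.0043,  0.    ,  0.    ,  0.    ,  0.    ]), 'T_tool_cam': array([[-0.0004, -0.9548, -0.2974,  0.075 ],
       [ 1.    , -0.0009,  0.0013,  0.0004],
       [-0.0015, -0.2974,  0.9548, -0.1434],
       [ 0.    ,  0.    ,  0.    ,  1.    ]])}
```

View pics/top0.png

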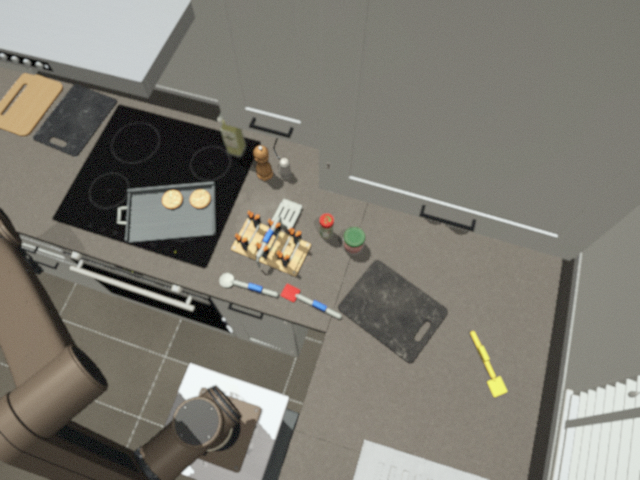

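View pics/scene0.png

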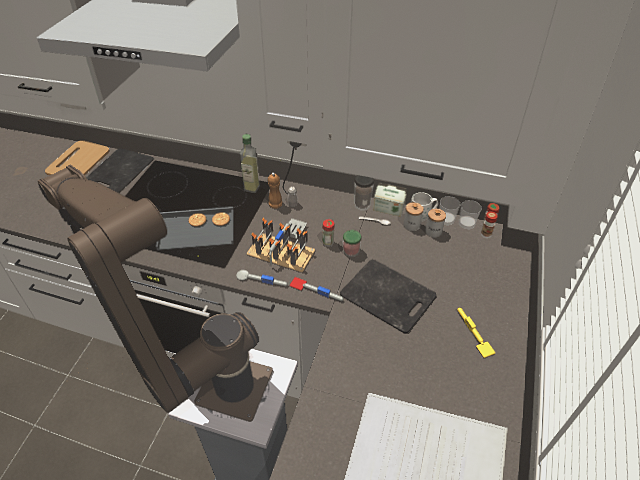

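Top view: the griddle is at (170,212) with two oatcakes at (172,199) and (201,198). The stand is at (270,245) with the turner's blade at (288,212). The spoon is at (245,285) and the red scraper at (310,300). A yellow decoy sits at (490,365). There are two black boards, at (393,310) and (75,118).

```bash
cat > h.py <<'E'
import numpy as np,cv2
from scipy.spatial.transform import Rotation as R
from plant import ctrl
np.set_printoptions(precision=4,suppress=True)
def shot(n,f=None):
    s=ctrl.get_state();p,d=ctrl.read_camera(n)
    if f: cv2.imwrite(f,p[:,:,::-1])
    return s,p,d
def cloud(n,d,s=None):
    i=ctrl.camera_info(n);h,w=d.shape
    u,v=np.meshgrid(np.arange(w),np.arange(h))
    q=cv2.undistortPoints(np.stack([u,v],-1).reshape(-1,1,2).astype(float),i['K'],i['D']).reshape(h,w,2)
    P=np.dstack([q*d[...,None],d])
    if n=='wrist':
        T=i['T_tool_cam'];P=P@T[:3,:3].T+T[:3,3]
        P=P@R.from_quat(s['tcp_rot']).as_matrix().T+s['eef_pos']
    else:
        T=np.linalg.inv(i['camera_from_world']);P=P@T[:3,:3].T+T[:3,3]
    P[d==0]=np.nan
    return P
def mv(target,yaw=None):
    """slide (cm) and turn from current measured pose to target TCP"""
    s=ctrl.get_state();M=R.from_quat(s['tcp_rot'])
    return M.inv().apply(np.array(target)-s['eef_pos'])*100
E
python3 - <<'E'
from h import *
z=np.load('top0.npz');P=cloud('top',z['d']);p=z['p']
for nm,u,v in [('cakeL',172,199),('cakeR',201,198),('gridUL',127,190),('gridUR',214,184),('gridLR',214,237),('gridLL',126,240),('b1 t',380,264),('b1 r',445,310),('b1 b',410,358),('b1 l',342,308),('b2',88,85),('b2',116,98),('b2',80,152),('b2',38,133),('turnblade',288,212),('turngrip',270,236),('spoonhead',227,281),('spoonblk',256,289),('scr head',291,293),('scrblk',318,304),('scr end',338,315),('jam',354,238),('spice',327,220),('stand c1',233,246),('c2',243,217),('c3',311,247),('c4',300,273),('yellow',490,365),('gr2',183,215)]:
    print(nm,u,v,P[v,u],p[v,u])
big=cv2.resize(p[130:350,100:390],(800,606),interpolation=cv2.INTER_CUBIC)[:600]
cv2.imwrite('pics/crop1.png',big[:,:,::-1])
E
```

```text
cakeL 172 199 [0.6406 0.4328 0.0208] [240 224 175]
cakeR 201 198 [0.6712 0.3357 0.0283] [242 233 192]
gridUL 127 190 [0.6174 0.5877 0.0399] [92 98 95]
gridUR 214 184 [0.7378 0.3167 0.0229] [59 62 60]
gridLR 214 237 [0.5602 0.2469 0.0016] [27 30 30]
gridLL 126 240 [0.4506 0.5119 0.0292] [82 86 83]
b1 t 380 264 [ 0.6349 -0.3037  0.0075] [88 88 80]
b1 r 445 310 [ 0.5496 -0.5391  0.0047] [83 79 79]
b1 b 410 358 [ 0.3679 -0.4694  0.015 ] [77 75 71]
b1 l 342 308 [ 0.4563 -0.2294  0.0078] [89 87 81]
b2 88 85 [0.9992 0.9635 0.022 ] [48 49 43]
b2 116 98 [ 0.9889  0.8425 -0.0023] [125 119 110]
b2 80 152 [0.7193 0.846  0.0112] [98 96 88]
b2 38 133 [0.7474 1.0479 0.0106] [85 87 85]
turnblade 288 212 [0.7169 0.0394 0.0163] [182 186 175]
turngrip 270 236 [0.5807 0.046  0.104 ] [ 72 101 163]
spoonhead 227 281 [0.4287 0.1464 0.0059] [234 237 226]
spoonblk 256 289 [0.4266 0.0437 0.0271] [ 92 145 211]
scr head 291 293 [ 0.4543 -0.0617  0.0056] [236  92  86]
scrblk 318 304 [ 0.4403 -0.1559  0.0268] [107 170 238]
scr end 338 315 [ 0.4273 -0.2248  0.0216] [211 215 206]
jam 354 238 [ 0.6626 -0.2026  0.0852] [103 154 106]
spice 327 220 [ 0.6839 -0.1067  0.1119] [204 118  84]
stand c1 233 246 [0.544  0.1695 0.0173] [231 218 185]
c2 243 217 [ 0.6603  0.1823 -0.0011] [146 140 129]
c3 311 247 [ 0.6257 -0.0717  0.0007] [130 122 109]
c4 300 273 [ 0.5284 -0.0665  0.0007] [140 135 124]
yellow 490 365 [ 0.4195 -0.7056  0.0156] [214 207 110]
gr2 183 215 [0.5983 0.3739 0.0153] [145 152 149]
```

View pics/crop1.png

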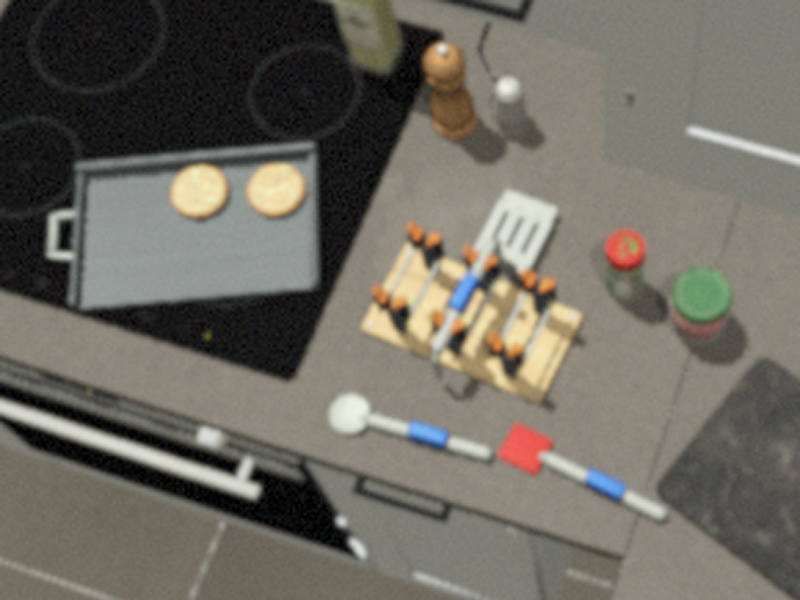

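Candidates:
- Turner: the only one is in the middle clip, block at (270,236). The spoon and scraper look similar.
- Scraper: red (310,300), not the yellow one (490,365).
- Board: the near one (393,310). The second at (75,118) is 1.26 m away and out of reach.
- Oatcakes: (172,199) and (201,198).

The crop confirms the turner's blue grip at crop (463,292).

```bash
cat >> h.py <<'E'
def onplane(n,uv,z,s=None):
    i=ctrl.camera_info(n);uv=np.asarray(uv,float).reshape(-1,1,2)
    q=cv2.undistortPoints(uv,i['K'],i['D']).reshape(-1,2);r=np.c_[q,np.ones(len(q))]
    if n=='wrist':
        T=i['T_tool_cam'];M=R.from_quat(s['tcp_rot']).as_matrix();A=M@T[:3,:3];o=M@T[:3,3]+s['eef_pos']
    else:
        T=np.linalg.inv(i['camera_from_world']);A=T[:3,:3];o=T[:3,3]
    r=r@A.T;return (o+r*((z-o[2])/r[:,2])[:,None])[:,:2]
def blobs(mask,amin=30):
    k,l,st,c=cv2.connectedComponentsWithStats(mask.astype(np.uint8))
    return [(l==j,st[j,4],c[j]) for j in range(1,k) if st[j,4]>=amin]
def rect(xy):
    (c,wh,a)=cv2.minAreaRect(xy.astype(np.float32)*1000);return np.round([*c,*wh,a],1)
def hsv(p): return cv2.cvtColor(p,cv2.COLOR_RGB2HSV).astype(int)
E
python3 - <<'E'
from h import *
for n in ['top','scene']:
    z=np.load(n+'0.npz');p=z['p'];H,S,V=cv2.split(hsv(p).astype(np.uint8));H=H.astype(int)
    print(n)
    for nm,m,zz in [('blue',(abs(H-108)<12)&(S>90)&(V>60),.027),('cake',(abs(H-20)<10)&(S>40)&(V>150),.026),('wood',(abs(H-20)<9)&(S>50)&(V>140),.01),('red',(((H<8)|(H>172))&(S>110)&(V>120)),.01)]:
        for b,a,c in blobs(m,40):
            zs=.103 if nm=='blue' and (onplane(n,c,.1)[0][0]>.5) else zz
            uv=np.argwhere(b)[:,::-1];print(nm,a,c.round(),'z',zs,onplane(n,c,zs)[0],rect(onplane(n,uv,zs)))
    # board
    if n=='top':
        roi=np.zeros(p.shape[:2],bool);roi[250:370,330:455]=1
        for t in (90,100):
            m=cv2.morphologyEx(((p.max(2)<t)&roi).astype(np.uint8),cv2.MORPH_OPEN,np.ones((5,5)))
            for b,a,c in blobs(m,2000):
                uv=np.argwhere(b)[:,::-1];print('board',t,a,rect(onplane(n,uv,.01)))
    for u in [(127,190),(214,184),(214,237),(126,240)] if n=='top' else []: print(onplane(n,u,.02))
E
```

```text
top
blue 70 [268. 236.] z 0.103 [0.5799 0.0532] [580.2  53.3  18.9  42.6  78.1]
blue 92 [255. 287.] z 0.027 [0.4303 0.0493] [430.3  49.7  44.2  21.5  89.1]
blue 92 [319. 305.] z 0.027 [ 0.4367 -0.1599] [ 436.7 -160.2   43.4   19.9   80.6]
cake 2412 [ 27. 102.] z 0.026 [0.8534 1.155 ] [ 850.3 1167.8  208.8  269.5   85.7]
cake 101 [260. 151.] z 0.026 [0.9108 0.2129] [911.7 214.1  46.3  39.   20.4]
cake 338 [199. 198.] z 0.026 [0.6701 0.3418] [670.4 341.7  71.5  74.4  89. ]
cake 330 [172. 199.] z 0.026 [0.6385 0.4321] [638.1 432.3  69.4  73.1  17.7]
cake 42 [250. 212.] z 0.026 [0.6713 0.1593] [671.3 159.3  26.1  18.5  72.2]
cake 781 [249. 238.] z 0.026 [0.5824 0.1272] [585.4 129.7  99.7 129.6  89.1]
cake 1149 [286. 253.] z 0.026 [ 0.5715 -0.0039] [573.6   1.4 137.8 129.7  84.4]
cake 402 [487. 363.] z 0.026 [ 0.4184 -0.6927] [ 420.1 -686.1  206.7   52.7   39.1]
cake 630 [ 48. 384.] z 0.026 [-0.0493  0.5336] [-58.  541.1  36.7 213.2  57.3]
cake 288 [246. 410.] z 0.026 [ 0.0753 -0.0562] [ 68.6 -49.2  84.9  48.5  89.5]
wood 2458 [ 27. 103.] z 0.01 [0.8618 1.17  ] [ 858.6 1182.3  211.7  274.
[... 3175 characters left out ...]
wood 94 [253. 251.] z 0.01 [0.5454 0.1533] [541.2 154.4  81.6  41.   39.4]
wood 43 [310. 249.] z 0.01 [ 0.6215 -0.0503] [619.7 -48.4  41.3  26.9  82.4]
wood 145 [303. 259.] z 0.01 [ 0.5631 -0.0416] [563.6 -42.3  43.3  73.8  83.5]
wood 52 [291. 264.] z 0.01 [ 0.5276 -0.0065] [527.1  -9.3  78.7  28.1  45.7]
wood 116 [471. 326.] z 0.01 [ 0.4388 -0.6849] [ 443.8 -684.9  163.3   25.4   38.7]
wood 98 [258. 372.] z 0.01 [ 0.063  -0.0584] [ 63.7 -54.5  66.6  41.   84.2]
red 45 [491. 215.] z 0.01 [ 1.0249 -0.7083] [1026.5 -707.2   44.5   41.3    3.7]
red 71 [328. 223.] z 0.01 [ 0.7787 -0.0776] [780.  -79.7  46.3  44.2  17.1]
red 135 [297. 283.] z 0.01 [ 0.4474 -0.0597] [447.5 -60.   49.4  46.9  83.7]
```

```bash
python3 -m inch '[{"slide":[-52.3,-41.8,-3],"turn":2.86,"grip":8.5},{"slide":[-52.3,-41.8,-3],"turn":2.86,"grip":8.5},{"slide":[-52.3,-41.8,-3],"turn":2.86,"grip":8.5},{"slide":[-52.3,-41.8,-3],"turn":2.86,"grip":8.5},{"slide":[-52.3,-41.8,-3],"turn":2.86,"grip":8.5},{"slide":[-52.3,-41.8,-3],"turn":2.86,"grip":8.5},{"slide":[-52.3,-41.8,-3],"turn":2.86,"grip":8.5},{"slide":[-52.3,-41.8,-3],"turn":2.86,"grip":8.5},{"slide":[-52.3,-41.8,-3],"turn":2.86,"grip":8.5},{"slide":[-52.3,-41.8,-3],"turn":2.86,"grip":8.5},{"slide":[-52.3,-41.8,-3],"turn":2.86,"grip":8.5},{"slide":[-52.3,-41.8,-3],"turn":2.86,"grip":8.5},{"slide":[-52.3,-41.8,-3],"turn":2.86,"grip":8.5},{"slide":[-52.3,-41.8,-3],"turn":2.86,"grip":8.5},{"slide":[-52.3,-41.8,-3],"turn":2.86,"grip":8.5},{"slide":[-52.3,-41.8,-3],"turn":2.86,"grip":8.5},{"slide":[-52.3,-41.8,-3],"turn":2.86,"grip":8.5},{"slide":[-52.3,-41.8,-3],"turn":2.86,"grip":8.5},{"slide":[-52.3,-41.8,-3],"turn":2.86,"grip":8.5},{"slide":[-52.3,-41.8,-3],"turn":2.86,"grip":8.5}]' 80; python3 - <<'E'
from h import *
s,p,d=shot('wrist','pics/w1.png');np.savez('w1.npz',p=p,d=d)
print(s['time'],s['qpos'],s['eef_pos'],s['tcp_rot'],R.from_quat(s['tcp_rot']).as_matrix()[:,0])
H,S,V=cv2.split(hsv(p).astype(np.uint8));H=H.astype(int)
for b,a,c in blobs((abs(H-108)<12)&(S>90)&(V>60),100):
    uv=np.argwhere(b)[:,::-1];print('blue',a,c.round(),onplane('wrist',c,.103,s)[0],rect(onplane('wrist',uv,.103,s)))
for b,a,c in blobs((abs(H-10)<8)&(S>150)&(V>100),60):
    print('orange',a,c.round(1),onplane('wrist',c,.1,s)[0])
E
```

```text
time: 2.15
eef_pos: [0.58, 0.0535, 0.2609]
tcp_rot: [0.999, -0.042, -0.0, -0.0]
contact_force: [0.6, 0.0, -0.6]
opening: 0.993
finger_force: 0.0
2.15 [-0.0821  0.0621  1.7782  0.      1.3021  1.5722] [0.58   0.0535 0.2609] [ 0.9991 -0.0418 -0.0004 -0.    ] [ 0.9965 -0.0835 -0.0008]
blue 1132 [318. 211.] [0.5838 0.054 ] [582.9  54.1  15.4  46.7  83.4]
blue 943 [528. 307.] [ 0.4867 -0.1156] [ 487.2 -114.4   46.2   20.6   81. ]
blue 937 [333. 326.] [0.4826 0.0497] [482.8  49.7  22.8  36.4   1.1]
orange 65 [537.4  30.4] [ 0.6988 -0.1081]
orange 500 [ 28.1 127.9] [0.6647 0.2637]
orange 456 [206.8 153. ] [0.6353 0.1341]
orange 266 [239.2 153.6] [0.6328 0.1098]
orange 393 [302.9 154.4] [0.6281 0.0619]
orange 337 [335.6 155.2] [0.6255 0.0373]
orange 283 [399.3 156.2] [ 0.6207 -0.0106]
orange 397 [431.2 156.8] [ 0.6182 -0.0347]
orange 322 [214.3 260.4] [0.549  0.1426]
orange 219 [243.8 260.8] [0.5466 0.1185]
orange 276 [302.8 261.5] [0.542  0.0703]
orange 281 [332.9 262.3] [0.5393 0.0457]
orange 264 [391.1 262.8] [ 0.5349 -0.0019]
orange 364 [420.3 263.5] [ 0.5322 -0.0259]
```

View pics/w1.png

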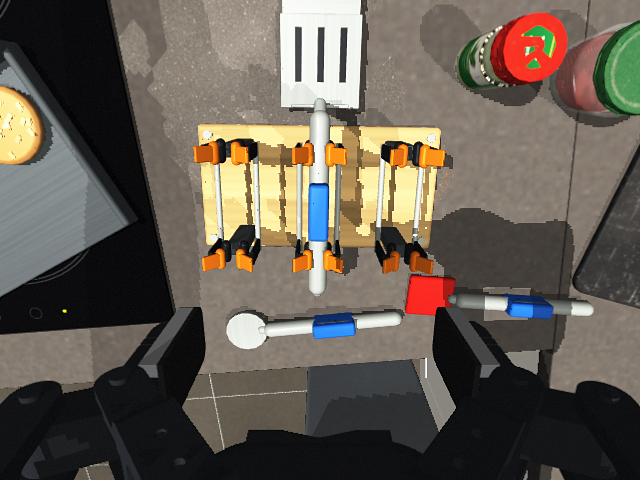

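The wrist image shows the turner centred in the middle clip, block at (318,211). The spoon block is at (333,326), the red scraper head at (430,295). The left and right clips are free. Now I descend and grasp the turner.

```bash
python3 -m inch '[{"slide":[0.37,-0.06,9],"turn":0.014,"grip":5},{"slide":[0.37,-0.06,14],"turn":0.014,"grip":5},{"slide":[0.37,-0.06,16],"turn":0.014,"grip":5},{"slide":[0.37,-0.06,18.3],"turn":0.014,"grip":5},{"slide":[0.37,-0.06,18.3],"turn":0.014,"grip":5},{"slide":[0.37,-0.06,18.3],"turn":0.014,"grip":5},{"slide":[0.37,-0.06,18.3],"turn":0.014,"grip":0},{"slide":[0.37,-0.06,18.3],"turn":0.014,"grip":0},{"slide":[0.37,-0.06,18.3],"turn":0.014,"grip":0},{"slide":[0.37,-0.06,18.3],"turn":0.014,"grip":0},{"slide":[0.37,-0.06,18.3],"turn":0.014,"grip":0},{"slide":[0.37,-0.06,18.3],"turn":0.014,"grip":0}]' 110; python3 -c "
from h import *
s,p,d=shot('wrist');np.savez('w2.npz',p=p,d=d);print(s['qpos'],s['contact_force'],s['opening'],s['finger_force'])"
```

```text
time: 3.4
eef_pos: [0.586, 0.0534, 0.0816]
tcp_rot: [0.999, -0.048, 0.002, 0.0]
contact_force: [-0.6, -0.4, 7.3]
opening: 0.162
finger_force: 108.3
[-0.0813  0.2633  1.9007 -0.0007  0.9726  1.5868] [-0.5929 -0.408   7.3307] 0.1619638093598469 108.34505584090948
```

```bash
python3 -m inch '[{"slide":[0,0,-2],"turn":0,"grip":0},{"slide":[0,0,-4],"turn":0,"grip":0},{"slide":[0,0,-7],"turn":0,"grip":0},{"slide":[0,0,-11],"turn":0,"grip":0},{"slide":[0,0,-14],"turn":0,"grip":0},{"slide":[0,0,-14],"turn":0,"grip":0},{"slide":[0,0,-14],"turn":0,"grip":0}]'; python3 - <<'E'
from h import *
s,p,d=shot('wrist','pics/w3.png');np.savez('w3.npz',p=p,d=d)
print(s['qpos'],s['eef_pos'],R.from_quat(s['tcp_rot']).as_matrix().T.round(3).tolist(),s['contact_force'],s['wrist_torque'])
P=cloud('wrist',d,s)
M=R.from_quat(s['tcp_rot']).as_matrix();T=(P-s['eef_pos'])@M
for c in (280,300,318,340,360): print(c,T[10:200:20,c].round(3).tolist())
E
```

```text
time: 4.15
eef_pos: [0.5839, 0.0539, 0.2187]
tcp_rot: [0.999, -0.049, 0.001, -0.0]
contact_force: [-0.1, 0.4, -3.1]
opening: 0.164
finger_force: 108.7
[-0.081   0.103   1.8127  0.0001  1.2248  1.5868] [0.5839 0.0539 0.2187] [[0.995, -0.097, 0.001], [-0.097, -0.995, -0.0], [0.001, 0.0, -1.0]] [-0.065   0.4303 -3.1127] [ 0.0134  0.0715 -0.025 ]
280 [[0.123, -0.018, 0.062], [0.114, -0.018, 0.062], [0.106, -0.019, 0.062], [0.097, -0.019, 0.063], [0.088, -0.019, 0.062], [0.079, -0.018, 0.045], [0.063, -0.035, 0.218], [0.047, -0.034, 0.208], [0.029, -0.035, 0.209], [0.012, -0.035, 0.207]]
300 [[nan, nan, nan], [0.114, -0.009, 0.062], [0.106, -0.009, 0.062], [0.097, -0.009, 0.062], [0.088, -0.009, 0.062], [0.079, -0.009, 0.045], [0.063, -0.017, 0.218], [0.065, -0.006, -0.01], [0.059, -0.007, -0.009], [0.052, -0.007, -0.01]]
318 [[0.123, -0.001, 0.063], [0.114, -0.001, 0.063], [0.106, -0.001, 0.063], [0.097, -0.001, 0.064], [0.088, -0.001, 0.063], [0.078, -0.001, -0.0], [0.072, -0.0, -0.011], [0.066, -0.0, -0.011], [0.059, -0.0, -0.012], [0.053, -0.0, -0.013]]
340 [[0.123, 0.01, 0.064], [0.114, 0.01, 0.062], [0.106, 0.01, 0.062], [0.097, 0.01, 0.062], [0.088, 0.01, 0.062], [0.079, 0.009, 0.045], [0.063, 0.018, 0.218], [0.065, 0.007, -0.008], [0.059, 0.007, -0.008], [0.052, 0.007, -0.008]]
360 [[0.123, 0.019, 0.063], [0.114, 0.019, 0.062], [0.106, 0.019, 0.061], [0.097, 0.02, 0.063], [0.088, 0.02, 0.063], [0.078, 0.018, 0.044], [0.063, 0.036, 0.219], [0.046, 0.035, 0.208], [0.029, 0.036, 0.208], [0.011, 0.036, 0.208]]
```

View pics/w3.png

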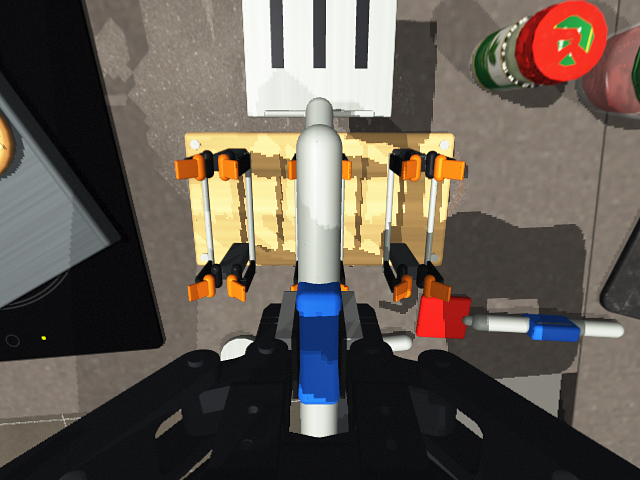

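The turner is held level. The wrist picture shows the blade at (318,60), square to the fingers, with all clips empty below. Next I look at the griddle closely from over its empty left side.

```bash
python3 -m inch '[{"slide":[-4,-10,-1],"turn":-0.1,"grip":0},{"slide":[-8,-20,-1],"turn":-0.2,"grip":0},{"slide":[-12,-30,-1],"turn":-0.3,"grip":0},{"slide":[-16,-41,-1],"turn":-0.4625,"grip":0},{"slide":[-16,-41,-1],"turn":-0.4625,"grip":0},{"slide":[-16,-41,-1],"turn":-0.4625,"grip":0},{"slide":[-16,-41,-1],"turn":-0.4625,"grip":0},{"slide":[-16,-41,-1],"turn":-0.4625,"grip":0},{"slide":[-16,-41,-1],"turn":-0.4625,"grip":0},{"slide":[-16,-41,-1],"turn":-0.4625,"grip":0},{"slide":[-16,-41,-1],"turn":-0.4625,"grip":0},{"slide":[-16,-41,-1],"turn":-0.4625,"grip":0}]'; python3 - <<'E'
from h import *
s,p,d=shot('wrist','pics/w4.png');np.savez('w4.npz',p=p,d=d,e=s['eef_pos'],r=s['tcp_rot'])
print(s['time'],s['qpos'],s['eef_pos'],R.from_quat(s['tcp_rot']).as_matrix()[:,0])
H,S,V=cv2.split(hsv(p).astype(np.uint8));H=H.astype(int)
for b,a,c in blobs((abs(H-20)<10)&(S>40)&(V>150),400):
    uv=np.argwhere(b)[:,::-1];print('cake',a,c.round(),onplane('wrist',c,.026,s)[0],rect(onplane('wrist',uv,.026,s)))
P=cloud('wrist',d,s);np.save('w4P.npy',P)
E
```

```text
time: 5.4
eef_pos: [0.4641, 0.4762, 0.2261]
tcp_rot: [0.983, 0.181, -0.002, 0.001]
contact_force: [-1.0, -0.8, -0.8]
opening: 0.165
finger_force: 108.7
5.4 [ 0.646   0.2706  1.6057 -0.0004  1.2692  1.8522] [0.4641 0.4762 0.2261] [ 0.9342  0.3567 -0.0036]
cake 4958 [450.  29.] [0.631  0.4299] [627.9 428.7  46.8  70.8  21. ]
cake 5299 [571.  31.] [0.6636 0.3406] [660.5 339.4  49.8  71.3  21. ]
```

View pics/w4.png

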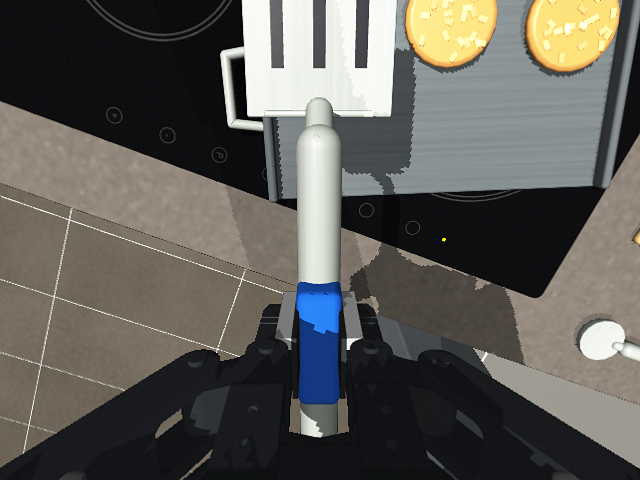

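```bash
python3 - <<'E'
from h import *
z=np.load('w4.npz');p=z['p'];s=dict(eef_pos=z['e'],tcp_rot=z['r'])
g=p.astype(int).sum(2)/3
pts=[]
for c in list(range(460,590,6)):
    col=g[150:225,c]
    k=[i for i in range(len(col)-6) if col[i]>45 and (col[i+1:i+6]<30).all()]
    if k: pts.append((c,150+k[-1]+.5))
pts=np.array(pts);print(pts[::5])
W=onplane('wrist',pts,.013,s)
vx,vy,x0,y0=cv2.fitLine((W*1000).astype(np.float32),cv2.DIST_HUBER,0,.01,.01).ravel()
print('front edge ydir deg',np.degrees(np.arctan2(vy,vx)),x0,y0, 'resid',np.abs((W*1000-[x0,y0])@[-vy,vx]).max())
# right rim: outer edge at z~.027 -> print row profile
P=np.load('w4P.npy')
for r in (60,100,140,170): print(r,[(c,int(g[r,c]),P[r,c].round(3).tolist()) for c in range(590,640,4)])
# cake edge circles, from hull of top
H,S,V=cv2.split(hsv(p).astype(np.uint8));H=H.astype(int)
for b,a,c in blobs((abs(H-20)<10)&(S>40)&(V>100),400):
    uv=np.argwhere(b)[:,::-1];hl=cv2.convexHull(uv.astype(np.int32)).reshape(-1,2);hl=hl[(hl[:,1]>3)]
    w=onplane('wrist',hl,.024,s);A=np.c_[2*w,np.ones(len(w))];q=np.linalg.lstsq(A,(w**2).sum(1),rcond=None)[0]
    print('cake',q[:2],np.sqrt(q[2]+q[0]**2+q[1]**2))
print(P[20,450],P[20,570],P[120,500])
E
```

```text
[[466.  201.5]
 [496.  198.5]
 [550.  187.5]
 [580.  186.5]]
front edge ydir deg -60.447773 539.9978 299.21997 resid 8.599511982873459
60 [(590, 175, [0.651, 0.315, 0.026]), (594, 146, [0.653, 0.311, 0.023]), (598, 148, [0.658, 0.302, 0.014]), (602, 146, [0.659, 0.299, 0.014]), (606, 148, [0.66, 0.296, 0.013]), (610, 150, [0.661, 0.293, 0.014]), (614, 45, [0.661, 0.292, 0.017]), (618, 48, [0.661, 0.291, 0.021]), (622, 55, [0.66, 0.292, 0.027]), (626, 135, [0.661, 0.288, 0.026]), (630, 136, [0.662, 0.285, 0.026]), (634, 10, [0.672, 0.269, 0.005]), (638, 11, [0.672, 0.267, 0.007])]
100 [(590, 146, [0.628, 0.291, 0.013]), (594, 146, [0.63, 0.288, 0.013]), (598, 147, [0.631, 0.285, 0.014]), (602, 145, [0.632, 0.281, 0.013]), (606, 64, [0.633, 0.279, 0.015]), (610, 47, [0.632, 0.28, 0.02]), (614, 46, [0.632, 0.28, 0.025]), (618, 124, [0.633, 0.278, 0.028]), (622, 140, [0.634, 0.275, 0.028]), (626, 19, [0.642, 0.256, 0.004]), (630, 15, [0.643, 0.254, 0.006]), (634, 15, [0.644, 0.25, 0.005]), (638, 10, [0.646, 0.247, 0.005])]
140 [(590, 144, [0.6, 0.273, 0.013]), (594, 141, [0.601, 0.27, 0.
[... 781 characters left out ...]
93, 0.212, 0.001]), (638, 136, [0.595, 0.207, -0.001])]
cake [0.6392 0.4326] 0.03603725751996746
cake [0.6707 0.3425] 0.03639906167155864
cake [0.3781 0.7154] 0.02885896865942977
cake [0.3775 0.5764] 0.09862478538435154
cake [0.4367 0.5291] 0.03469457333912874
cake [0.5499 0.2241] 0.020723573337238947
cake [0.3302 0.712 ] 0.04481552855832329
cake [0.3302 0.6001] 0.08233784930061715
cake [0.4776 0.2079] 0.033284265719274245
cake [0.2481 0.7058] 0.04357885084757014
cake [0.3307 0.4976] 0.03918455114734706
cake [0.2652 0.6063] 0.07705710312768044
cake [0.1347 0.7415] 0.07969086413804155
cake [0.1722 0.6442] 0.04941118908756396
[0.6367 0.4326 0.0261] [0.6701 0.3455 0.0263] [0.5862 0.3552 0.014 ]
```

```bash
python3 - <<'E'
from h import *
z=np.load('w4.npz');p=z['p'];s=dict(eef_pos=z['e'],tcp_rot=z['r'])
g=p.astype(int).sum(2)/3
pts=[]
for c in list(range(290,340,4))+list(range(405,460,4))+list(range(526,596,4)):
    col=g[150:215,c]; k=np.argmin(np.diff(cv2.GaussianBlur(col.reshape(-1,1),(1,3),0).ravel())); pts.append((c,150+k+.5))
pts=np.array(pts);print(pts.astype(int).tolist())
W=onplane('wrist',pts,.013,s)
import scipy.optimize as so
f=lambda t:(W@[np.cos(t[0]),np.sin(t[0])]-t[1])*1000
r=so.least_squares(f,[.39,.5],loss='soft_l1');print('x axis deg',np.degrees(r.x[0]),'front',r.x[1],np.abs(r.fun).round(1))
for a in (np.radians(22.5),r.x[0]):
    X=np.array([np.cos(a),np.sin(a)]);Y=np.array([-X[1],X[0]])
    fr=np.median(W@X)
    for nm,c in (('b',(.639,.4326)),('c',(.6705,.3425)),('rim',(.632,.28))): print(nm,'x from centre',(np.dot(c,X)-fr)-.095,'y',np.dot(c,Y))
E
```

```text
[[290, 198], [294, 198], [298, 157], [302, 194], [306, 204], [310, 197], [314, 165], [318, 200], [322, 210], [326, 153], [330, 187], [334, 196], [338, 152], [405, 193], [409, 193], [413, 193], [417, 192], [421, 192], [425, 192], [429, 192], [433, 191], [437, 192], [441, 191], [445, 191], [449, 191], [453, 191], [457, 191], [526, 188], [530, 188], [534, 187], [538, 187], [542, 187], [546, 187], [550, 187], [554, 187], [558, 186], [562, 186], [566, 186], [570, 186], [574, 186], [578, 186], [582, 185], [586, 185], [590, 185], [594, 185]]
x axis deg 23.264509813690328 front 0.6180242353955823 [ 0.5  0.7 36.1  2.7  6.8  0.4 28.5  3.5 13.  38.6  8.1  0.4 39.   0.3
  0.4  0.6  0.2  0.   0.1  0.3  0.5  0.6  0.2  0.1  0.1  0.2  0.4  0.2
  0.4  0.4  0.2  0.1  0.1  0.2  0.4  0.4  0.3  0.1  0.   0.2  0.3  0.4
  0.3  0.1  0. ]
b x from centre 0.04403354846090088 y 0.15513557248309026
c x from centre 0.0386559764789117 y 0.05983949848432303
rim x from centre -0.020831100045590883 y 0.016830339848423553
b x from centre 0.04494162719893799 y 0.1450358216223495
c x from centre 0.038293015803409575 y 0.04981998277969029
rim x from centre -0.021762628573587822 y 0.007608377995417961
```

```bash
python3 -m inch '[{"slide":[-4,4,0],"turn":-0.041,"grip":0},{"slide":[-8,8,0],"turn":-0.041,"grip":0},{"slide":[-12.3,11.44,0],"turn":-0.041,"grip":0},{"slide":[-12.3,11.44,0],"turn":-0.041,"grip":0},{"slide":[-12.3,11.44,4],"turn":-0.041,"grip":0},{"slide":[-12.3,11.44,8],"turn":-0.041,"grip":0},{"slide":[-12.3,11.44,11],"turn":-0.041,"grip":0},{"slide":[-12.3,11.44,12.6],"turn":-0.041,"grip":0},{"slide":[-12.3,11.44,12.6],"turn":-0.041,"grip":0},{"slide":[-12.3,11.44,12.6],"turn":-0.041,"grip":0},{"slide":[-12.3,11.44,12.6],"turn":-0.041,"grip":0}]'; cat >> h.py <<'E'
XA=np.array([.9187,.3950]);YA=np.array([-.3950,.9187])
def gs(tipoff=.1735):
    s=ctrl.get_state();M=R.from_quat(s['tcp_rot']).as_matrix();e=s['eef_pos']
    t=e+M@[tipoff,0,.0655]
    print('t',s['time'],'yaw',np.degrees(np.arctan2(M[1,0],M[0,0])),'tip X,Y,z',t[:2]@XA,t[:2]@YA,t[2],'F',s['contact_force'].round(1),'tcp',e,'q',s['qpos'].round(2))
E
python3 -c "
from h import *
gs()"
```

```text
time: 6.55
eef_pos: [0.3918, 0.3268, 0.1041]
tcp_rot: [0.98, 0.201, 0.002, -0.0]
contact_force: [0.5, 0.8, -0.5]
opening: 0.162
finger_force: 108.7
t 6.55 yaw 23.231453293490496 tip X,Y,z 0.6627679540456313 0.14535352013498484 0.03913475586032078 F [ 0.5  0.8 -0.5] tcp [0.3918 0.3268 0.1041] q [ 0.5   0.07  2.08 -0.    0.99  1.66]
```

```bash
python3 -m inch '[{"slide":[0,0,1.5],"turn":0,"grip":0},{"slide":[0,0,2.2],"turn":0,"grip":0},{"slide":[0,0,2.2],"turn":0,"grip":0},{"slide":[0,0,2.2],"turn":0,"grip":0},{"slide":[0,0,2.2],"turn":0,"grip":0},{"slide":[0,0,2.2],"turn":0,"grip":0}]'; python3 -c "
from h import *
gs()"; python3 -m inch '[{"slide":[0,0,0.4],"turn":0,"grip":0},{"slide":[0,0,0.4],"turn":0,"grip":0},{"slide":[0,0,0.4],"turn":0,"grip":0},{"slide":[0,0,0.4],"turn":0,"grip":0}]';python3 -c "
from h import *
gs()"
```

```text
time: 7.15
eef_pos: [0.3909, 0.3268, 0.081]
tcp_rot: [0.979, 0.202, 0.001, -0.0]
contact_force: [-0.7, -0.6, -1.6]
opening: 0.163
finger_force: 108.7
t 7.15 yaw 23.28209699057167 tip X,Y,z 0.6617730882090027 0.14592426854537394 0.01566144756555185 F [-0.7 -0.6 -1.6] tcp [0.3909 0.3268 0.081 ] q [0.5  0.1  2.09 0.   0.95 1.66]
time: 7.55
eef_pos: [0.3912, 0.3271, 0.0777]
tcp_rot: [0.979, 0.202, 0.001, -0.0]
contact_force: [-3.5, -2.0, 5.6]
opening: 0.161
finger_force: 109.9
t 7.55 yaw 23.29111419321264 tip X,Y,z 0.6622716951901542 0.14606143854892345 0.012523875148784433 F [-3.5 -2.   5.6] tcp [0.3912 0.3271 0.0777] q [ 0.5   0.11  2.09 -0.    0.94  1.66]
```

```bash
python3 -m inch '[{"slide":[1,0.1,0],"turn":0,"grip":0},{"slide":[2,0.1,0],"turn":0,"grip":0},{"slide":[3,0.1,0],"turn":0,"grip":0},{"slide":[4,0.1,0],"turn":0,"grip":0},{"slide":[5,0.1,0],"turn":0,"grip":0},{"slide":[6,0.1,0],"turn":0,"grip":0},{"slide":[7,0.1,0],"turn":0,"grip":0},{"slide":[8,0.1,0],"turn":0,"grip":0},{"slide":[9,0.1,0],"turn":0,"grip":0},{"slide":[10,0.1,0],"turn":0,"grip":0},{"slide":[11,0.1,0],"turn":0,"grip":0},{"slide":[11.6,0.1,0],"turn":0,"grip":0},{"slide":[12.2,0.1,0],"turn":0,"grip":0},{"slide":[12.6,0.1,0],"turn":0,"grip":0},{"slide":[12.6,0.1,0],"turn":0,"grip":0}]';python3 -c "
from h import *
gs()
s,p,d=shot('wrist');cv2.imwrite('pics/w5.png',p[:300,120:520,::-1])"
```

```text
time: 9.05
eef_pos: [0.5069, 0.376, 0.0787]
tcp_rot: [0.979, 0.202, -0.0, -0.0]
contact_force: [-5.9, -2.4, 8.5]
opening: 0.162
finger_force: 110.4
t 9.05 yaw 23.29902058534293 tip X,Y,z 0.7876440877682962 0.1453634850874109 0.013105070910205074 F [-5.9 -2.4  8.5] tcp [0.5069 0.376  0.0787] q [0.48 0.35 1.79 0.   1.   1.64]
```

View pics/w5.png

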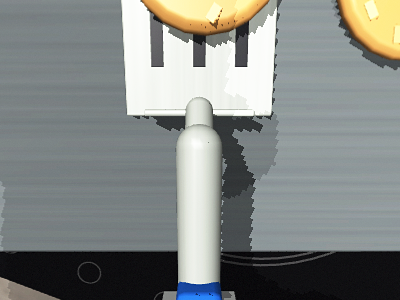

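The picture shows the cake riding on the blade: cake edge at crop (205,33), heel at (200,112). A little further in, then lift.

```bash
python3 -m inch '[{"slide":[0.4,0,0],"turn":0,"grip":0},{"slide":[0.7,0,0],"turn":0,"grip":0},{"slide":[0.9,0,0],"turn":0,"grip":0},{"slide":[0.9,0,0],"turn":0,"grip":0},{"slide":[0.8,0,-0.5],"turn":0,"grip":0},{"slide":[0.6,0,-1],"turn":0,"grip":0},{"slide":[0.2,0,-2],"turn":0,"grip":0},{"slide":[-0.5,0,-3.5],"turn":0,"grip":0},{"slide":[-1,0,-5.5],"turn":0,"grip":0},{"slide":[-1,0,-7.5],"turn":0,"grip":0},{"slide":[-1,0,-9.5],"turn":0,"grip":0},{"slide":[-1,0,-11],"turn":0,"grip":0},{"slide":[-1,0,-12],"turn":0,"grip":0},{"slide":[-1,0,-12],"turn":0,"grip":0},{"slide":[-1,0,-12],"turn":0,"grip":0}]';python3 - <<'E'
from h import *
gs()
s,p,d=shot('wrist');P=cloud('wrist',d,s);M=R.from_quat(s['tcp_rot']).as_matrix();T=(P-s['eef_pos'])@M
m=(abs(T[...,2]-.049)<.005)&(T[...,0]>.075);print('cake rear tool x',np.nanmin(np.where((T[...,2]<.058)&(T[...,0]>.086)&(abs(T[...,1])<.01),T[...,0],np.nan)), 'y range',np.nanmin(T[...,1][m]),np.nanmax(T[...,1][m]))
print(T[0:60:12,318].round(3))
E
```

```text
time: 10.6
eef_pos: [0.4971, 0.3713, 0.1956]
tcp_rot: [0.979, 0.202, -0.001, 0.0]
contact_force: [-0.5, 0.4, -1.7]
opening: 0.16
finger_force: 108.7
t 10.6 yaw 23.276419632602305 tip X,Y,z 0.7767708839371401 0.14478653060586766 0.12991749740609618 F [-0.5  0.4 -1.7] tcp [0.4971 0.3713 0.1956] q [ 0.48  0.2   1.75 -0.    1.2   1.64]
cake rear tool x 0.10192223798751189 y range -0.029138716930709546 0.03633876720857857
[[ 0.124 -0.     0.05 ]
 [ 0.119 -0.     0.05 ]
 [ 0.115 -0.     0.05 ]
 [ 0.11  -0.     0.049]
 [ 0.105 -0.     0.051]]
```

Cake b sits centred on the blade, 102–174 mm ahead in the tool frame. I carry it gently round to the board.

```bash
python3 -m inch '[{"slide":[-0.1,0.3,-0.1],"turn":0.004,"grip":0},{"slide":[-0.4,1.0,-0.3],"turn":0.012,"grip":0},{"slide":[-0.9,2.0,-0.6],"turn":0.023,"grip":0},{"slide":[-1.4,3.4,-0.9],"turn":0.038,"grip":0},{"slide":[-2.2,5.1,-1.2],"turn":0.058,"grip":0},{"slide":[-3,7.2,-1.5],"turn":0.081,"grip":0},{"slide":[-3.9,9.2,-1.8],"turn":0.104,"grip":0},{"slide":[-4.8,11.3,-2.1],"turn":0.127,"grip":0},{"slide":[-5.8,13.7,-2.4],"turn":0.154,"grip":0},{"slide":[-6.8,16.1,-2.7],"turn":0.18,"grip":0},{"slide":[-7.8,18.5,-3],"turn":0.207,"grip":0},{"slide":[-8.8,20.9,-3.2],"turn":0.234,"grip":0},{"slide":[-9.8,23.3,-3.4],"turn":0.261,"grip":0},{"slide":[-10.8,25.7,-3.4],"turn":0.288,"grip":0},{"slide":[-11.7,27.7,-3.4],"turn":0.311,"grip":0},{"slide":[-12.5,29.8,-3.4],"turn":0.334,"grip":0},{"slide":[-13.2,31.5,-3.4],"turn":0.353,"grip":0},{"slide":[-13.8,32.8,-3.4],"turn":0.369,"grip":0},{"slide":[-14.2,33.9,-3.4],"turn":0.38,"grip":0},{"slide":[-14.4,34.2,-3.4],"turn":0.384,"grip":0}]';python3 - <<'E'
from h import *
gs()
# next leg: to TCP for cake1 hover, reversal pose minus 5cm, yaw -20.5
s=ctrl.get_state();M=R.from_quat(s['tcp_rot']).as_matrix()
print((M.T@(np.array([.3593-.06*.9367,-.4193+.06*.35,.17])-s['eef_pos']))*100)
_,p,d=shot('wrist');P=cloud('wrist',d,s);T=(P-s['eef_pos'])@M
print('cake rear',np.nanmin(np.where((T[...,2]<.058)&(T[...,0]>.086)&(abs(T[...,1])<.01),T[...,0],np.nan)))
E
```

```text
time: 12.65
eef_pos: [0.5002, -0.0008, 0.2305]
tcp_rot: [1.0, 0.01, 0.0, 0.0]
contact_force: [-1.1, 0.3, -2.5]
opening: 0.161
finger_force: 108.6
t 12.65 yaw 1.1597207044044062 tip X,Y,z 0.6199948327900315 -0.26368097498361087 0.16506687187068014 F [-1.1  0.3 -2.5] tcp [ 0.5002 -0.0008  0.2305] q [-0.2  -0.11  2.   -0.    1.25  1.35]
[-20.5159  39.3372   6.0519]
cake rear 0.10190010840133308
```

```bash
python3 -m inch '[{"slide":[-0.2,0.4,0],"turn":0.004,"grip":0},{"slide":[-0.6,1.2,0],"turn":0.012,"grip":0},{"slide":[-1.2,2.4,0],"turn":0.023,"grip":0},{"slide":[-2.0,3.9,0],"turn":0.038,"grip":0},{"slide":[-3.1,5.9,0],"turn":0.057,"grip":0},{"slide":[-4.3,8.3,0],"turn":0.08,"grip":0},{"slide":[-5.5,10.6,0],"turn":0.103,"grip":0},{"slide":[-6.8,13.0,0],"turn":0.126,"grip":0},{"slide":[-8.2,15.7,0.1],"turn":0.152,"grip":0},{"slide":[-9.6,18.5,0.4],"turn":0.178,"grip":0},{"slide":[-11.1,21.2,0.8],"turn":0.204,"grip":0},{"slide":[-12.5,24,1.4],"turn":0.23,"grip":0},{"slide":[-13.9,26.7,2],"turn":0.256,"grip":0},{"slide":[-15.4,29.5,2.7],"turn":0.283,"grip":0},{"slide":[-16.6,31.9,3.5],"turn":0.306,"grip":0},{"slide":[-17.8,34.2,4.3],"turn":0.329,"grip":0},{"slide":[-18.9,36.2,5],"turn":0.348,"grip":0},{"slide":[-19.7,37.8,5.6],"turn":0.363,"grip":0},{"slide":[-20.3,38.9,5.9],"turn":0.374,"grip":0},{"slide":[-20.5,39.3,6],"turn":0.378,"grip":0}]';cat >> h.py <<'E'
BX=np.array([.9367,-.350]);BY=np.array([.350,.9367]);BC=np.array([.4997,-.381])
def bs(show=True):
    s=ctrl.get_state();M=R.from_quat(s['tcp_rot']).as_matrix();e=s['eef_pos']
    c=e+M@[.138,0,.0655];v=c[:2]-BC
    print('t',s['time'],'yaw',np.degrees(np.arctan2(M[1,0],M[0,0])),'cake board x,y',v@BX,v@BY,'blade z',c[2],'F',s['contact_force'].round(1),'tcp',e,'r',np.hypot(*e[:2]),'q',s['qpos'].round(2))
    _,p,d=shot('wrist');P=cloud('wrist',d,s);T=(P-e)@M
    print('cake rear',np.nanmin(np.where((T[...,2]<.058)&(T[...,0]>.086)&(abs(T[...,1])<.01),T[...,0],np.nan)))
    return s,p,d,P
E
python3 - <<'E'
from h import *
s,p,d,P=bs()
z=(abs(P[...,2])<.03)
for v in range(0,140,35): print([P[v,u].round(3).tolist() for u in (200,440,560)])
E
```

```text
time: 14.7
eef_pos: [0.3032, -0.3978, 0.17]
tcp_rot: [0.984, -0.178, -0.0, -0.0]
contact_force: [-0.2, 0.2, -1.7]
opening: 0.162
finger_force: 108.6
t 14.7 yaw -20.479137174587745 cake board x,y -0.040221665044842106 -0.08445439769207047 blade z 0.10447029056419127 F [-0.2  0.2 -1.7] tcp [ 0.3032 -0.3978  0.17  ] r 0.5001672933853268 q [-1.12 -0.04  2.05 -0.    1.13  0.81]
cake rear 0.10182083720991558
[[0.472, -0.374, 0.011], [0.417, -0.53, -0.001], [0.387, -0.608, 0.001]]
[[0.453, -0.365, 0.011], [0.395, -0.524, 0.001], [0.365, -0.604, 0.001]]
[[0.433, -0.355, 0.009], [0.373, -0.518, -0.0], [0.342, -0.601, -0.0]]
[[0.411, -0.345, 0.01], [0.349, -0.511, 0.0], [0.318, -0.595, 0.001]]
```

```bash
python3 -m inch '[{"slide":[0,0,0.5],"turn":0,"grip":0},{"slide":[0,0,1.3],"turn":0,"grip":0},{"slide":[0,0,2.3],"turn":0,"grip":0},{"slide":[0,0,3.5],"turn":0,"grip":0},{"slide":[0,0,4.8],"turn":0,"grip":0},{"slide":[0,0,6],"turn":0,"grip":0},{"slide":[0,0,7.2],"turn":0,"grip":0},{"slide":[0,0,8],"turn":0,"grip":0},{"slide":[0,0,8.6],"turn":0,"grip":0},{"slide":[0,0,9],"turn":0,"grip":0},{"slide":[0,0,9.2],"turn":0,"grip":0},{"slide":[0,0,9.2],"turn":0,"grip":0},{"slide":[0,0,9.2],"turn":0,"grip":0},{"slide":[0,0,9.2],"turn":0,"grip":0}]';python3 - <<'E'
from h import *
s,p,d,P=bs()
E
```

```text
time: 16.15
eef_pos: [0.3043, -0.3973, 0.0788]
tcp_rot: [0.984, -0.177, 0.0, 0.0]
contact_force: [-0.1, 0.1, -1.6]
opening: 0.156
finger_force: 108.7
t 16.15 yaw -20.377027209763614 cake board x,y -0.03923181749527781 -0.08346563513893468 blade z 0.0134260264143692 F [-0.1  0.1 -1.6] tcp [ 0.3043 -0.3973  0.0788] r 0.5005039899455552 q [-1.12  0.09  2.11  0.    0.94  0.81]
cake rear 0.10186832586377423
```

```bash
python3 -m inch '[{"slide":[1,0,0.1],"turn":0,"grip":0},{"slide":[3,0,0.15],"turn":0,"grip":0},{"slide":[6,0,0.15],"turn":0,"grip":0},{"slide":[1,0,0.15],"turn":0,"grip":0},{"slide":[-4,0,0.15],"turn":0,"grip":0},{"slide":[-8,0,0.15],"turn":0,"grip":0},{"slide":[-8,0,0.15],"turn":0,"grip":0},{"slide":[-8,0,0.15],"turn":0,"grip":0}]';python3 - <<'E'
from h import *
s,p,d,P=bs()
cv2.imwrite('pics/w6.png',p[:,:,::-1])
E
```

```text
time: 17.0
eef_pos: [0.2292, -0.3698, 0.0774]
tcp_rot: [0.984, -0.178, 0.001, 0.001]
contact_force: [0.4, -0.5, -1.2]
opening: 0.159
finger_force: 108.9
t 17.0 yaw -20.469030789298987 cake board x,y -0.11925490695240394 -0.08423072683534455 blade z 0.012096543415642882 F [ 0.4 -0.5 -1.2] tcp [ 0.2292 -0.3698  0.0774] r 0.43503318701874544 q [-1.25 -0.06  2.26  0.    0.93  0.68]
cake rear nanh.py:50: RuntimeWarning: All-NaN slice encountered
  print('cake rear',np.nanmin(np.where((T[...,2]<.058)&(T[...,0]>.086)&(abs(T[...,1])<.01),T[...,0],np.nan)))
```

View pics/w6.png

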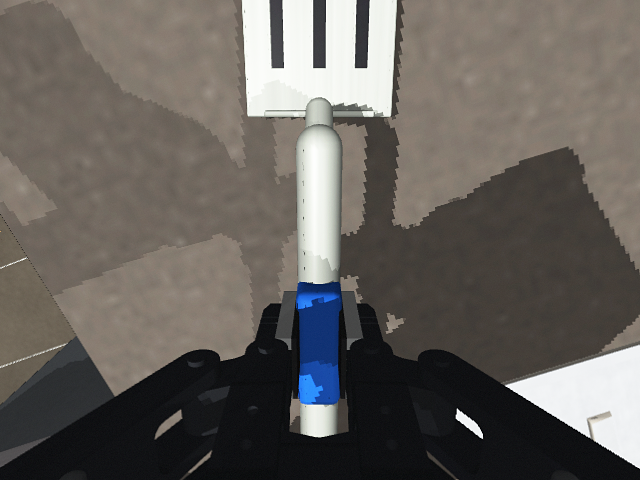

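```bash
cat >> h.py <<'E'
def cakes(zt,roi):
    for n in ('top','scene'):
        s,p,d=shot(n);H,S,V=cv2.split(hsv(p).astype(np.uint8));H=H.astype(int);P=cloud(n,d)
        for b,a,c in blobs((abs(H-20)<10)&(S>40)&(V>120),60):
            w=onplane(n,c,zt)[0]
            if roi[0]<w[0]<roi[1] and roi[2]<w[1]<roi[3]:
                uv=np.argwhere(b)[:,::-1];v=w-BC;print(n,a,c.round(),w,rect(onplane(n,uv,zt)),'board',v@BX,v@BY,'z',np.nanmedian(P[b][:,2]))
E
python3 - <<'E'
from h import *
cakes(.023,(.3,.8,-.6,-.2)); cakes(.026,(.5,.8,.2,.6))
E
```

```text
top 478 [423. 316.] [ 0.5045 -0.4744] [ 505.6 -474.7   73.    75.3   17.6] board 0.03719484894958788 -0.08584495575570354 z 0.022763343951591852
top 141 [350. 347.] [ 0.3416 -0.2878] [ 346.9 -304.4   21.2  129.1   17.8] board -0.1807116428777913 0.03193196860655565 z 0.41288608154849804
scene 135 [373. 284.] [ 0.5118 -0.3247] [ 509.7 -323.    79.    37.4   17.9] board -0.008402891421402115 0.056968944322702504 z 0.3612976022868071
scene 265 [414. 297.] [ 0.4982 -0.4761] [ 499.3 -476.7   67.    71.    16.7] board 0.031883139894986666 -0.08959741709975952 z 0.022226045418344942
top 355 [200. 198.] [0.6694 0.3408] [669.3 340.9  73.1  73.5  17.7] board -0.09372894301390249 0.7355294951102176 z 0.024835956894813327
```

Cake b lies flat on the board at board x 37, y −86 mm, top at z 23 mm. Now I go back for cake c.

```bash
python3 -m inch '[{"slide":[0,0,-2],"turn":0,"grip":0},{"slide":[1,0,-6],"turn":0,"grip":0},{"slide":[5,-1,-10],"turn":0,"grip":0},{"slide":[9,-1.2,-13],"turn":0,"grip":0},{"slide":[12.4,-1.5,-15.3],"turn":-0.05,"grip":0},{"slide":[12.4,-6,-15.3],"turn":-0.15,"grip":0},{"slide":[12.4,-10,-15.3],"turn":-0.25,"grip":0},{"slide":[12.4,-15,-15.3],"turn":-0.35,"grip":0},{"slide":[12.4,-20,-15.3],"turn":-0.45,"grip":0},{"slide":[12.4,-25,-15.3],"turn":-0.55,"grip":0},{"slide":[12.4,-30,-15.3],"turn":-0.65,"grip":0},{"slide":[12.4,-35,-15.3],"turn":-0.763,"grip":0},{"slide":[12.4,-40,-15.3],"turn":-0.763,"grip":0},{"slide":[12.4,-44,-15.3],"turn":-0.763,"grip":0},{"slide":[8,-49,-15.3],"turn":-0.763,"grip":0},{"slide":[4.5,-53,-15.3],"turn":-0.763,"grip":0},{"slide":[1,-57,-15.3],"turn":-0.763,"grip":0},{"slide":[-2,-61,-15.3],"turn":-0.763,"grip":0},{"slide":[-2.7,-63.9,-15.3],"turn":-0.763,"grip":0},{"slide":[-2.7,-63.9,-15.3],"turn":-0.763,"grip":0}]';python3 - <<'E'
from h import *
gs()
E
```

```text
time: 19.25
eef_pos: [0.4249, 0.2447, 0.2299]
tcp_rot: [0.979, 0.206, 0.0, -0.001]
contact_force: [0.1, 0.1, -1.9]
opening: 0.161
finger_force: 108.8
t 19.25 yaw 23.796804354505653 tip X,Y,z 0.6605265537919158 0.05869845537907764 0.16455518111760176 F [ 0.1  0.1 -1.9] tcp [0.4249 0.2447 0.2299] q [ 0.31 -0.13  2.02  0.    1.25  1.47]
```

```bash
python3 -m inch '[{"slide":[0,0.5,3],"turn":0.005,"grip":0},{"slide":[0,0.8,7],"turn":0.005,"grip":0},{"slide":[0,0.8,11],"turn":0.005,"grip":0},{"slide":[0,0.8,13.5],"turn":0.005,"grip":0},{"slide":[0,0.8,14.8],"turn":0.005,"grip":0},{"slide":[0,0.8,14.8],"turn":0.005,"grip":0},{"slide":[0,0.8,14.8],"turn":0.005,"grip":0},{"slide":[0,0.8,14.8],"turn":0.005,"grip":0},{"slide":[0,0.8,14.8],"turn":0.005,"grip":0}]';python3 - <<'E'
from h import *
gs()
E
```

```text
time: 20.15
eef_pos: [0.4305, 0.2322, 0.0833]
tcp_rot: [0.98, 0.2, 0.001, -0.0]
contact_force: [-1.0, -0.0, -1.8]
opening: 0.158
finger_force: 108.7
t 20.15 yaw 23.053105153753307 tip X,Y,z 0.6609349708179555 0.04257786369232893 0.018238372049409465 F [-1.  -0.  -1.8] tcp [0.4305 0.2322 0.0833] q [ 0.29  0.06  2.14 -0.    0.95  1.46]
```

```bash
python3 -m inch '[{"slide":[0,-0.7,0],"turn":-0.004,"grip":0},{"slide":[0,-0.7,0.3],"turn":-0.004,"grip":0},{"slide":[0,-0.7,0.62],"turn":-0.004,"grip":0},{"slide":[0,-0.7,0.62],"turn":-0.004,"grip":0},{"slide":[0,-0.7,0.62],"turn":-0.004,"grip":0},{"slide":[0,-0.7,0.62],"turn":-0.004,"grip":0}]';python3 -c "
from h import *
gs()"
```

```text
time: 20.75
eef_pos: [0.427, 0.2388, 0.0772]
tcp_rot: [0.979, 0.202, 0.0, -0.0]
contact_force: [-7.5, -1.2, 8.5]
opening: 0.161
finger_force: 110.5
t 20.75 yaw 23.319438654723672 tip X,Y,z 0.6601090796794047 0.05086068838528445 0.011732478194069959 F [-7.5 -1.2  8.5] tcp [0.427  0.2388 0.0772] q [0.3  0.07 2.14 0.   0.94 1.47]
```

```bash
python3 -m inch '[{"slide":[1,0,-0.1],"turn":0,"grip":0},{"slide":[2,0,-0.1],"turn":0,"grip":0},{"slide":[3,0,-0.1],"turn":0,"grip":0},{"slide":[4,0,-0.1],"turn":0,"grip":0},{"slide":[5,0,-0.1],"turn":0,"grip":0},{"slide":[6,0,-0.1],"turn":0,"grip":0},{"slide":[7,0,-0.1],"turn":0,"grip":0},{"slide":[8,0,-0.1],"turn":0,"grip":0},{"slide":[9,0,-0.1],"turn":0,"grip":0},{"slide":[10,0,-0.1],"turn":0,"grip":0},{"slide":[11,0,-0.1],"turn":0,"grip":0},{"slide":[11.6,0,-0.1],"turn":0,"grip":0},{"slide":[12.2,0,-0.1],"turn":0,"grip":0},{"slide":[12.7,0,-0.1],"turn":0,"grip":0},{"slide":[13.1,0,-0.1],"turn":0,"grip":0},{"slide":[13.5,0,-0.1],"turn":0,"grip":0},{"slide":[13.5,0,-0.1],"turn":0,"grip":0},{"slide":[13.5,0,-0.1],"turn":0,"grip":0}]';python3 -c "
from h import *
gs();bs()"
```

```text
time: 22.55
eef_pos: [0.551, 0.2919, 0.0787]
tcp_rot: [0.979, 0.202, -0.0, 0.0]
contact_force: [-5.3, -2.1, 9.8]
opening: 0.162
finger_force: 110.1
t 22.55 yaw 23.308267768361688 tip X,Y,z 0.7949657197239376 0.05066050971050247 0.013113330761755651 F [-5.3 -2.1  9.8] tcp [0.551  0.2919 0.0787] q [ 0.32  0.34  1.81 -0.    0.99  1.49]
t 22.55 yaw 23.308267768361688 cake board x,y -0.08789350769115944 0.7437426378041389 blade z 0.013127828868711902 F [-5.3 -2.1  9.8] tcp [0.551  0.2919 0.0787] r 0.6235300786324159 q [ 0.32  0.34  1.81 -0.    0.99  1.49]
cake rear 0.10392046005667516
```

```bash
python3 -m inch '[{"slide":[0,0,-0.5],"turn":0,"grip":0},{"slide":[-0.2,0,-1],"turn":0,"grip":0},{"slide":[-0.6,0,-2],"turn":0,"grip":0},{"slide":[-1.3,0,-3.5],"turn":0,"grip":0},{"slide":[-1.8,0,-5.5],"turn":0,"grip":0},{"slide":[-1.8,0,-7.5],"turn":0,"grip":0},{"slide":[-1.8,0,-9.5],"turn":0,"grip":0},{"slide":[-1.8,0,-12],"turn":0,"grip":0},{"slide":[-1.8,0,-14],"turn":0,"grip":0},{"slide":[-1.8,0,-15],"turn":0,"grip":0},{"slide":[-1.8,0,-15.4],"turn":0,"grip":0},{"slide":[-1.8,0,-15.4],"turn":0,"grip":0},{"slide":[-1.8,0,-15.4],"turn":0,"grip":0}]';python3 -c "
from h import *
gs();s,_,_,_=bs()
M=R.from_quat(s['tcp_rot']).as_matrix();print((M.T@(np.array([.5,0,.2305])-s['eef_pos']))*100)"
```

```text
time: 23.9
eef_pos: [0.5335, 0.2843, 0.2291]
tcp_rot: [0.979, 0.202, -0.001, 0.0]
contact_force: [-0.5, -0.0, -1.8]
opening: 0.164
finger_force: 108.7
t 23.9 yaw 23.279523998512243 tip X,Y,z 0.7757776970464045 0.05050772581367797 0.16309527524420236 F [-0.5 -0.  -1.8] tcp [0.5335 0.2843 0.2291] q [ 0.32  0.14  1.76 -0.    1.25  1.49]
t 23.9 yaw 23.279523998512243 cake board x,y -0.10165904419156006 0.7303763759515406 blade z 0.16319028790017776 F [-0.5 -0.  -1.8] tcp [0.5335 0.2843 0.2291] r 0.6045490811319726 q [ 0.32  0.14  1.76 -0.    1.25  1.49]
cake rear 0.10329081251027535
[-14.3162  24.7914  -0.1104]
```

```bash
python3 -m inch '[{"slide":[-0.1,0.2,0],"turn":0.004,"grip":0},{"slide":[-0.4,0.7,0],"turn":0.012,"grip":0},{"slide":[-0.9,1.5,0],"turn":0.023,"grip":0},{"slide":[-1.4,2.5,0],"turn":0.038,"grip":0},{"slide":[-2.1,3.7,0],"turn":0.058,"grip":0},{"slide":[-3,5.2,0],"turn":0.081,"grip":0},{"slide":[-3.9,6.7,0],"turn":0.104,"grip":0},{"slide":[-4.7,8.2,0],"turn":0.127,"grip":0},{"slide":[-5.7,9.9,0],"turn":0.154,"grip":0},{"slide":[-6.7,11.7,0],"turn":0.18,"grip":0},{"slide":[-7.7,13.4,0],"turn":0.207,"grip":0},{"slide":[-8.7,15.1,0],"turn":0.234,"grip":0},{"slide":[-9.7,16.9,0],"turn":0.261,"grip":0},{"slide":[-10.7,18.6,0],"turn":0.288,"grip":0},{"slide":[-11.6,20.1,0],"turn":0.311,"grip":0},{"slide":[-12.4,21.6,0],"turn":0.334,"grip":0},{"slide":[-13.2,22.8,0],"turn":0.353,"grip":0},{"slide":[-13.7,23.8,0],"turn":0.369,"grip":0},{"slide":[-14.2,24.6,0],"turn":0.38,"grip":0},{"slide":[-14.3,24.8,0],"turn":0.384,"grip":0}]';python3 - <<'E'
from h import *
s,_,_,_=bs()
M=R.from_quat(s['tcp_rot']).as_matrix()
for xb,yb in ((-.02,.01),(-.03,.01)):
    t=BC+(xb-.139)*BX+yb*BY;print(t,np.hypot(*t),(M.T@(np.r_[t,.17]-s['eef_pos']))*100)
E
```

```text
time: 25.95
eef_pos: [0.5008, -0.0007, 0.2307]
tcp_rot: [1.0, 0.01, 0.0, 0.0]
contact_force: [-0.1, -0.2, -1.4]
opening: 0.157
finger_force: 108.7
t 25.95 yaw 1.1819162763899766 cake board x,y -0.003804785635851668 0.4075994089674827 blade z 0.16518632476371092 F [-0.1 -0.2 -1.4] tcp [ 0.5008 -0.0007  0.2307] r 0.5008323278526098 q [-0.2  -0.1   2.   -0.    1.25  1.35]
cake rear 0.10325745571382758
[ 0.3543 -0.316 ] 0.47470910456308923 [-15.3046  31.2212   6.0674]
[ 0.3449 -0.3125] 0.4654031035073681 [-16.2338  30.852    6.0673]
```

```bash
python3 -m inch '[{"slide":[-0.2,0.4,0],"turn":0.0,"grip":0},{"slide":[-0.5,1.1,0],"turn":0.001,"grip":0},{"slide":[-1.1,2.2,0],"turn":0.001,"grip":0},{"slide":[-1.8,3.7,0],"turn":0.002,"grip":0},{"slide":[-2.7,5.5,0],"turn":0.003,"grip":0},{"slide":[-3.7,7.7,0],"turn":0.004,"grip":0},{"slide":[-4.8,9.9,0],"turn":0.005,"grip":0},{"slide":[-5.8,12.1,0],"turn":0.007,"grip":0},{"slide":[-7.1,14.6,0.1],"turn":0.008,"grip":0},{"slide":[-8.3,17.2,0.4],"turn":0.01,"grip":0},{"slide":[-9.6,19.8,0.8],"turn":0.011,"grip":0},{"slide":[-10.8,22.3,1.4],"turn":0.013,"grip":0},{"slide":[-12,24.9,2],"turn":0.014,"grip":0},{"slide":[-13.3,27.5,2.7],"turn":0.015,"grip":0},{"slide":[-14.3,29.6,3.5],"turn":0.017,"grip":0},{"slide":[-15.4,31.8,4.3],"turn":0.018,"grip":0},{"slide":[-16.3,33.7,5],"turn":0.019,"grip":0},{"slide":[-17,35.1,5.6],"turn":0.02,"grip":0},{"slide":[-17.5,36.2,5.9],"turn":0.02,"grip":0},{"slide":[-17.7,36.6,6],"turn":0.02,"grip":0}]'; python3 -m inch '[{"slide":[0,0,0.5],"turn":0,"grip":0},{"slide":[0,0,1.3],"turn":0,"grip":0},{"slide":[0,0,2.3],"turn":0,"grip":0},{"slide":[0,0,3.5],"turn":0,"grip":0},{"slide":[0,0,4.8],"turn":0,"grip":0},{"slide":[0,0,6],"turn":0,"grip":0},{"slide":[0,0,7.2],"turn":0,"grip":0},{"slide":[0,0,8],"turn":0,"grip":0},{"slide":[0,0,8.6],"turn":0,"grip":0},{"slide":[0,0,9],"turn":0,"grip":0},{"slide":[0,0,9.2],"turn":0,"grip":0},{"slide":[0,0,9.2],"turn":0,"grip":0},{"slide":[0,0,9.2],"turn":0,"grip":0},{"slide":[0,0,9.2],"turn":0,"grip":0}]';python3 - <<'E'
from h import *
s,_,_,_=bs()
E
```

```text
time: 28.0
eef_pos: [0.3315, -0.3704, 0.1704]
tcp_rot: [1.0, 0.001, -0.0, -0.0]
contact_force: [-1.2, 0.9, -1.5]
opening: 0.161
finger_force: 108.7
time: 29.4
eef_pos: [0.3323, -0.3699, 0.0791]
tcp_rot: [1.0, 0.001, 0.0, 0.0]
contact_force: [1.2, -0.4, -1.8]
opening: 0.161
finger_force: 108.7
t 29.4 yaw 0.13339381205468073 cake board x,y -0.031441597265073326 0.0003568483470733568 blade z 0.013702085975831238 F [ 1.2 -0.4 -1.8] tcp [ 0.3323 -0.3699  0.0791] r 0.49728498007941835 q [-1.04  0.08  2.12 -0.    0.94  0.53]
cake rear 0.10309271991630053
```

```bash
python3 -m inch '[{"slide":[1,0,0.1],"turn":0,"grip":0},{"slide":[3,0,0.17],"turn":0,"grip":0},{"slide":[6,0,0.17],"turn":0,"grip":0},{"slide":[1,0,0.17],"turn":0,"grip":0},{"slide":[-4,0,0.17],"turn":0,"grip":0},{"slide":[-8,0,0.17],"turn":0,"grip":0},{"slide":[-8,0,0.17],"turn":0,"grip":0},{"slide":[-8,0,0.17],"turn":0,"grip":0}]';python3 - <<'E'
from h import *
bs();cakes(.023,(.3,.8,-.6,-.2))
E
```

```text
time: 30.25
eef_pos: [0.2522, -0.3704, 0.0774]
tcp_rot: [1.0, 0.0, 0.001, 0.001]
contact_force: [0.1, 0.1, -0.0]
opening: 0.162
finger_force: 108.8
t 30.25 yaw 0.015520822652194993 cake board x,y -0.10620757564604091 -0.028432626095588467 blade z 0.012064022551997053 F [ 0.1  0.1 -0. ] tcp [ 0.2522 -0.3704  0.0774] r 0.44810920654313463 q [-1.2  -0.03  2.23  0.    0.93  0.37]
cake rear nan
top 472 [392. 293.] [ 0.5474 -0.3656] [ 548.1 -364.6   76.1   75.5   15.3] board 0.03928056525490956 0.03115456504256747 z 0.021051079726459143
top 481 [423. 316.] [ 0.5043 -0.4746] [ 503.6 -473.7   75.2   75.8   59.5] board 0.03704818253813863 -0.0860415204125184 z 0.022592181543572565
top 121 [349. 339.] [ 0.3646 -0.2795] [ 367.5 -288.9   21.4   93.7   17.8] board -0.16209005944710525 0.04783470302700989 z 0.41416043718837003
top 637 [380. 365.] [ 0.3199 -0.3879] [ 320.4 -386.7   97.6   63.1   19.8] board -0.16602078591773306 -0.06942371764694237 z 0.3611645928616898
scene 132 [375. 278.] [ 0.5413 -0.324 ] [ 541.4 -321.9   75.8   37.6   16.2] board 0.019059929387766645 0.06795288419732982 z 0.360960598729424
scene 100 [392. 280.] [ 0.5478 -0.3846] [ 547.5 -385.3   70.    28.9   11.9] board 0.046342114739967494 0.01343722793858146 z 0.01943707580700682
scene 265 [414. 297.] [ 0.4983 -0.4761] [ 498.9 -476.2   69.6   67.1   10.8] board 0.03193344978463319 -0.08955231672139399 z 0.022108386450556017h.py:50: RuntimeWarning: All-NaN slice encountered
  print('cake rear',np.nanmin(np.where((T[...,2]<.058)&(T[...,0]>.086)&(abs(T[...,1])<.01),T[...,0],np.nan)))
```

Both cakes are flat on the board (y −86 and +31 mm, x about 38 mm). Now the turner goes back to the middle clip.

```bash
python3 -m inch '[{"slide":[0,0,-2],"turn":0,"grip":0},{"slide":[1,0,-6],"turn":0,"grip":0},{"slide":[5,0,-10],"turn":0,"grip":0},{"slide":[10,0,-14],"turn":0.02,"grip":0},{"slide":[12,-4,-15.3],"turn":0.04,"grip":0},{"slide":[14,-8,-15.3],"turn":0.06,"grip":0},{"slide":[16,-12,-15.3],"turn":0.08,"grip":0},{"slide":[18,-16,-15.3],"turn":0.098,"grip":0},{"slide":[20,-20,-15.3],"turn":0.098,"grip":0},{"slide":[23,-24,-15.3],"turn":0.098,"grip":0},{"slide":[25,-28,-15.3],"turn":0.098,"grip":0},{"slide":[27,-32,-15.3],"turn":0.098,"grip":0},{"slide":[29,-36,-15.3],"turn":0.098,"grip":0},{"slide":[31,-40,-15.3],"turn":0.098,"grip":0},{"slide":[33.4,-42.4,-15.3],"turn":0.098,"grip":0},{"slide":[33.4,-42.4,-15.3],"turn":0.098,"grip":0},{"slide":[33.4,-42.4,-15.3],"turn":0.098,"grip":0},{"slide":[33.4,-42.4,-15.3],"turn":0.098,"grip":0},{"slide":[33.4,-42.4,-15.3],"turn":0.098,"grip":0}]'; cat >> h.py <<'E'
SX=np.array([.9952,-.0976])
def go(x,y,z,yaw):
    s=ctrl.get_state();M=R.from_quat(s['tcp_rot']).as_matrix();c=np.degrees(np.arctan2(M[1,0],M[0,0]))
    dy=(yaw-c+90)%180-90 if False else (yaw-c+180)%360-180
    print('t',s['time'],'tcp',s['eef_pos'],'yaw',c,'F',s['contact_force'].round(1),'q',s['qpos'].round(2),'-> slide',(M.T@(np.array([x,y,z])-s['eef_pos'])*100).round(2),'turn',-np.radians(dy))
E
python3 - <<'E'
from h import *
go(.586,.0536,.0815,-5.6)
E
```

```text
time: 32.3
eef_pos: [0.5848, 0.0543, 0.2299]
tcp_rot: [0.999, -0.048, -0.0, 0.0]
contact_force: [-0.3, -0.4, -1.6]
opening: 0.161
finger_force: 108.8
t 32.3 tcp [0.5848 0.0543 0.2299] yaw -5.535767096417979 F [-0.3 -0.4 -1.6] q [-0.08  0.1   1.8  -0.    1.25  1.59] -> slide [ 0.14  0.06 14.84] turn 0.0011210756556223774
```

```bash
python3 -m inch '[{"slide":[0.14,0.06,4],"turn":0,"grip":0},{"slide":[0.14,0.06,8],"turn":0,"grip":0},{"slide":[0.14,0.06,10.5],"turn":0,"grip":0},{"slide":[0.14,0.06,11.5],"turn":0,"grip":0},{"slide":[0.14,0.06,11.5],"turn":0,"grip":0},{"slide":[0.14,0.06,11.5],"turn":0,"grip":0},{"slide":[0.14,0.06,11.5],"turn":0,"grip":0}]'; python3 - <<'E'
from h import *
go(.586,.0536,.0815,-5.6)
E
python3 -m inch '[{"slide":[0,0,0.6],"turn":0,"grip":0},{"slide":[0,0,1.2],"turn":0,"grip":0},{"slide":[0,0,1.8],"turn":0,"grip":0},{"slide":[0,0,2.4],"turn":0,"grip":0},{"slide":[0,0,3],"turn":0,"grip":0},{"slide":[0,0,3.4],"turn":0,"grip":0},{"slide":[0,0,3.4],"turn":0,"grip":0},{"slide":[0,0,3.4],"turn":0,"grip":0}]'; python3 - <<'E'
from h import *
go(.586,.0536,.0815,-5.6)
E
```

```text
time: 33.0
eef_pos: [0.5881, 0.0539, 0.1175]
tcp_rot: [0.999, -0.048, 0.002, 0.0]
contact_force: [0.3, -0.1, -2.3]
opening: 0.16
finger_force: 108.8
t 33.0 tcp [0.5881 0.0539 0.1175] yaw -5.499697958358004 F [ 0.3 -0.1 -2.3] q [-0.08  0.22  1.88  0.    1.04  1.59] -> slide [-0.22  0.05  3.59] turn 0.0017506008731255332
time: 33.8
eef_pos: [0.5872, 0.0536, 0.0819]
tcp_rot: [0.999, -0.048, 0.001, 0.001]
contact_force: [-1.0, -1.9, 4.1]
opening: 0.157
finger_force: 109.8
t 33.8 tcp [0.5872 0.0536 0.0819] yaw -5.467629302376117 F [-1.  -1.9  4.1] q [-0.08  0.27  1.9  -0.    0.98  1.59] -> slide [-0.11  0.01  0.04] turn 0.002310304506698608
```

```bash
python3 -m inch '[{"slide":[0,0,0.3],"turn":0,"grip":0},{"slide":[0,0,0.6],"turn":0,"grip":0},{"slide":[0,0,0.8],"turn":0,"grip":0},{"slide":[0,0,0.8],"turn":0,"grip":0},{"slide":[0,0,0.8],"turn":0,"grip":0}]'; python3 -m inch '[{"slide":[0,0,-0.5],"turn":0,"grip":0},{"slide":[0,0,-0.5],"turn":0,"grip":4.5},{"slide":[0,0,-0.5],"turn":0,"grip":4.5},{"slide":[0,0,-0.5],"turn":0,"grip":4.5},{"slide":[0,0,-0.5],"turn":0,"grip":4.5},{"slide":[0,0,-3],"turn":0,"grip":4.5},{"slide":[0,0,-7],"turn":0,"grip":4.5},{"slide":[0,0,-11],"turn":0,"grip":4.5},{"slide":[0,0,-16],"turn":0,"grip":4.5},{"slide":[0,0,-18],"turn":0,"grip":4.5},{"slide":[0,0,-18],"turn":0,"grip":4.5},{"slide":[0,0,-18],"turn":0,"grip":4.5}]';  python3 - <<'E'
from h import *
s,p,d=shot('wrist','pics/w7.png')
go(.586,.0536,.0815,-5.6)
P=cloud('wrist',d,s)
H,S,V=cv2.split(hsv(p).astype(np.uint8));H=H.astype(int)
for b,a,c in blobs((abs(H-108)<12)&(S>90)&(V>60),200):
    z=np.nanmedian(P[b][:,2]);zz=.103 if z>.06 else .028
    uv=np.argwhere(b)[:,::-1];print('blue',a,c.round(),'z',z,onplane('wrist',c,zz,s)[0],rect(onplane('wrist',uv,zz,s)))
for b,a,c in blobs((abs(H-10)<8)&(S>150)&(V>100),60): print('orange',a,c.round(1),onplane('wrist',c,.1,s)[0])
for nm,m in (('red',((H<6)|(H>174))&(S>130)&(V>100)),('white',(S<25)&(V>190))):
  for b,a,c in blobs(m,250): print(nm,a,c.round(),onplane('wrist',c,-.005+.011,s)[0], np.nanmedian(P[b][:,2]))
E
```

```text
time: 34.3
eef_pos: [0.5875, 0.0534, 0.0813]
tcp_rot: [0.999, -0.047, -0.001, 0.001]
contact_force: [-18.8, -3.6, 38.6]
opening: 0.161
finger_force: 114.8
time: 35.5
eef_pos: [0.5862, 0.0543, 0.2519]
tcp_rot: [0.999, -0.048, -0.001, -0.0]
contact_force: [-0.6, 0.2, -0.9]
opening: 0.524
finger_force: 0.0
t 35.55 tcp [0.5855 0.0544 0.2505] yaw -5.477797241029765 F [-1.  -0.3 -0.2] q [-0.08  0.08  1.77  0.    1.29  1.59] -> slide [ 0.12  0.07 16.9 ] turn 0.002132840499051834
blue 1215 [320. 220.] z 0.10344753409706187 [0.5853 0.0538] [584.7  54.1  15.5  45.9  85. ]
blue 993 [534. 314.] z 0.02725345948237881 [ 0.4443 -0.1558] [ 445.  -154.4   57.7   26.6   80.8]
blue 985 [336. 335.] z 0.02729884634884998 [0.4393 0.0503] [439.5  50.4  29.2  45.6   1. ]
orange 161 [547.8  42.6] [ 0.6936 -0.1116]
orange 60 [536.1  54.4] [ 0.6869 -0.1042]
orange 71 [539.3  71.2] [ 0.6759 -0.1071]
orange 466 [205.9 164.3] [0.6349 0.1339]
orange 277 [238.8 164.3] [0.6326 0.1097]
orange 396 [303.9 164.7] [0.6277 0.0618]
orange 356 [337.4 164.8] [0.6252 0.0372]
orange 297 [402.1 165.1] [ 0.6204 -0.0104]
orange 4
[... 171 characters left out ...]
35.4 273.2] [0.5392 0.0459]
orange 256 [395.3 272.8] [ 0.535  -0.0021]
orange 378 [425.  273.6] [ 0.5319 -0.0259]
red 3549 [534.  53.] [ 0.6961 -0.15  ] 0.10663165069994848
red 1613 [435. 302.] [ 0.4558 -0.0592] 0.008496644826699873
white 7926 [319.  55.] [0.7127 0.0422] 0.019521964890181487
white 969 [319. 154.] [0.6255 0.0504] 0.09409899217950557
white 303 [257. 210.] [0.5756 0.1189] 0.05925344024383841
white 258 [300. 209.] [0.5732 0.0754] 0.059114055010689254
white 277 [218. 211.] [0.579 0.158] 0.05923611205581175
white 632 [319. 277.] [0.4974 0.0632] 0.09404582441270665
white 266 [499. 311.] [ 0.4377 -0.1288] 0.018897017966483895
white 562 [286. 340.] [0.4238 0.107 ] 0.01859987971852417
```

View pics/w7.png

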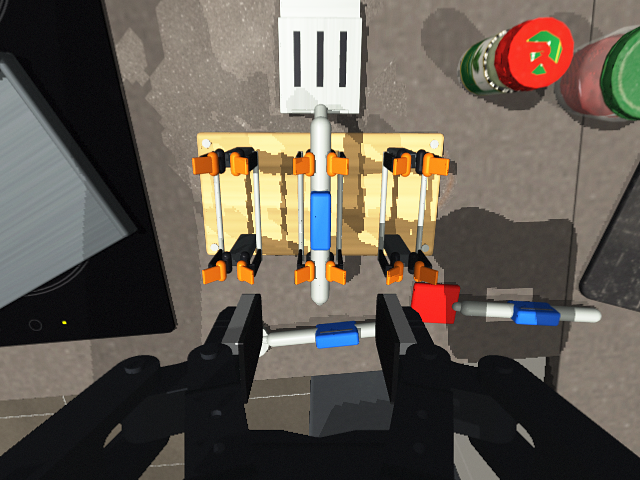

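The turner is seated: block at (320,220), block top at z 103 mm. The spoon block is at (336,335) and the scraper block at (534,314). Next is the spoon.

```bash
python3 -m inch '[{"slide":[-4,0.5,0],"turn":-0.15,"grip":6},{"slide":[-8,1,0],"turn":-0.3,"grip":6},{"slide":[-12,1.5,2],"turn":-0.45,"grip":6},{"slide":[-15.3,2,4],"turn":-0.6,"grip":6},{"slide":[-15.3,2,5],"turn":-0.75,"grip":6},{"slide":[-15.3,2,5],"turn":-0.9,"grip":6},{"slide":[-15.3,2,5],"turn":-1.05,"grip":6},{"slide":[-15.3,2,5],"turn":-1.2,"grip":6},{"slide":[-15.3,2,5],"turn":-1.35,"grip":6},{"slide":[-15.3,2,5],"turn":-1.5,"grip":6},{"slide":[-15.3,2,5],"turn":-1.667,"grip":6},{"slide":[-15.3,2,5],"turn":-1.667,"grip":6},{"slide":[-15.3,2,5],"turn":-1.667,"grip":6},{"slide":[-15.3,2,5],"turn":-1.667,"grip":6}]'; cat >> h.py <<'E'
def tool():
    s,p,d=shot('wrist');P=cloud('wrist',d,s);H,S,V=cv2.split(hsv(p).astype(np.uint8));H=H.astype(int)
    for b,a,c in blobs((abs(H-108)<12)&(S>90)&(V>50),200):
        z=np.nanmedian(P[b][:,2]);m=b&(P[...,2]>np.nanpercentile(P[b][:,2],90)-.004);uv=np.argwhere(m)[:,::-1]
        print('blue',a,c.round(),'z',z,'top',m.sum(),onplane('wrist',uv,.028,s).mean(0),rect(onplane('wrist',uv,.028,s)))
    # bar axis: points of height .012-.022, pale
    for nm,m in (('head',((S<40)&(V>150)|((H<6)|(H>174))&(S>130))&(P[...,2]<.013)&(P[...,2]>.004)),('bar',(S<40)&(V>80)&(P[...,2]>.014)&(P[...,2]<.03))):
        for b,a,c in blobs(m,150):
            q=P[b][:,:2];q=q[~np.isnan(q).any(1)];print(nm,a,c.round(),q.mean(0),rect(q))
    return s,p
E
python3 - <<'E'
from h import *
s,p=tool();cv2.imwrite('pics/w8.png',p[:,:,::-1])
go(.4303,.0497,.2,90)
E
```

```text
time: 36.95
eef_pos: [0.4318, 0.049, 0.2019]
tcp_rot: [0.708, 0.707, -0.001, -0.001]
contact_force: [0.1, 0.1, -0.0]
opening: 0.706
finger_force: 0.0
blue 1074 [318. 207.] z 0.028335573568574718 top 1030 [0.4322 0.0513] [432.2  50.7  15.8  45.6   1.2]
blue 2199 [550. 226.] z 0.10302137150065999 top 1700 [0.6284 0.0328] [628.2  32.9  20.9  61.7  84. ]
blue 800 [324. 414.] z 0.02778433299798455 top 624 [ 0.4379 -0.158 ] [ 437.8 -158.2   47.8   16.    81.2]
head 2702 [315.  82.] [0.4303 0.1493] [430.4 148.6  44.5  45.1  89.9]
head 2287 [341. 314.] [ 0.454  -0.0566] [454.3 -59.   51.5  46.4  80.8]
bar 1260 [317. 145.] [0.4313 0.1007] [431.1 102.   15.4  59.4   0.2]
bar 951 [623. 185.] [0.6848 0.0687] [684.   65.8  30.3  40.6  84.4]
bar 835 [319. 260.] [0.4331 0.0019] [433.1   0.2  15.4  48.8   1.2]
bar 173 [632. 250.] [0.7055 0.0117] [705.5  11.6  10.7  16.   89.1]
bar 766 [332. 368.] [ 0.4455 -0.1094] [ 445.9 -109.    59.6   15.5   80.7]
t 37.0 tcp [0.432  0.049  0.2022] yaw 89.93460651872797 F [ 0.5 -0.1  0.2] q [-0.12 -0.24  2.17  0.    1.22 -0.12] -> slide [ 0.07 -0.17  0.22] turn -0.0011413315575380886
```

View pics/w8.png

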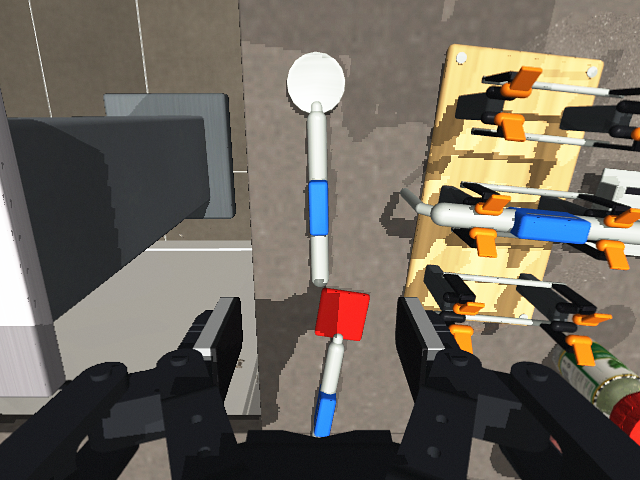

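The spoon block is at (318,207), axis vertical in the picture. The scraper is at (325,410), pointing the same way. Grasp the spoon.

```bash
python3 -m inch '[{"slide":[0.17,0.02,4],"turn":-0.02,"grip":5},{"slide":[0.17,0.02,9],"turn":-0.02,"grip":5},{"slide":[0.17,0.02,14],"turn":-0.02,"grip":5},{"slide":[0.17,0.02,17],"turn":-0.02,"grip":5},{"slide":[0.17,0.02,18.8],"turn":-0.02,"grip":5},{"slide":[0.17,0.02,19.5],"turn":-0.02,"grip":5},{"slide":[0.17,0.02,19.5],"turn":-0.02,"grip":5},{"slide":[0.17,0.02,19.5],"turn":-0.02,"grip":5},{"slide":[0.17,0.02,19.5],"turn":-0.02,"grip":5}]'; python3 - <<'E'
from h import *
go(.4322,.0507,.006,91.1)
E
```

```text
time: 37.9
eef_pos: [0.4339, 0.0505, 0.0094]
tcp_rot: [0.7, 0.714, 0.001, 0.001]
contact_force: [0.9, -0.5, 0.5]
opening: 0.585
finger_force: 0.0
t 37.9 tcp [0.4339 0.0505 0.0094] yaw 91.16679707505425 F [ 0.9 -0.5  0.5] q [-0.12  0.09  2.28 -0.    0.77 -0.14] -> slide [ 0.02 -0.17  0.34] turn 0.0011658288903982489
```

```bash
python3 -m inch '[{"slide":[0,-0.15,0.25],"turn":0,"grip":5},{"slide":[0,-0.15,0.25],"turn":0,"grip":5},{"slide":[0,-0.15,0.25],"turn":0,"grip":0},{"slide":[0,-0.15,0.25],"turn":0,"grip":0},{"slide":[0,-0.15,0.25],"turn":0,"grip":0},{"slide":[0,-0.15,0.25],"turn":0,"grip":0},{"slide":[0,-0.15,0.25],"turn":0,"grip":0},{"slide":[0,-0.15,0.25],"turn":0,"grip":0}]' 110;  python3 - <<'E'
from h import *
go(.4322,.0507,.006,91.1)
E
python3 -m inch '[{"slide":[0,-0.1,-1],"turn":0,"grip":0},{"slide":[0,0,-4],"turn":0,"grip":0},{"slide":[0,0,-9],"turn":0,"grip":0},{"slide":[0,0,-14],"turn":0,"grip":0},{"slide":[0,0,-18],"turn":0,"grip":0},{"slide":[0,0,-18],"turn":0,"grip":0},{"slide":[0,0,-18],"turn":0,"grip":0}]';  python3 - <<'E'
from h import *
s,p,d=shot('wrist');go(.5909,.1263,.2,-5.6)
P=cloud('wrist',d,s);M=R.from_quat(s['tcp_rot']).as_matrix();T=(P-s['eef_pos'])@M
print(T[0:240:16,318].round(4))
E
```

```text
time: 38.7
eef_pos: [0.4313, 0.0506, 0.0059]
tcp_rot: [0.7, 0.714, 0.0, 0.0]
contact_force: [-1.5, -0.6, 5.3]
opening: 0.161
finger_force: 107.9
t 38.7 tcp [0.4313 0.0506 0.0059] yaw 91.17534799142659 F [-1.5 -0.6  5.3] q [-0.12  0.09  2.28 -0.    0.77 -0.14] -> slide [ 0.01  0.09 -0.01] turn 0.001315070535158819
time: 39.4
eef_pos: [0.4313, 0.0506, 0.1864]
tcp_rot: [0.7, 0.714, 0.001, 0.001]
contact_force: [1.2, 0.8, -1.7]
opening: 0.16
finger_force: 107.6
t 39.45 tcp [0.4302 0.0507 0.1846] yaw 91.1761541010981 F [ 0.4  0.6 -0.8] q [-0.12 -0.23  2.19 -0.    1.18 -0.14] -> slide [ 7.23 16.22 -1.56] turn 1.689062526481575
[[ 0.1097  0.001  -0.0046]
 [ 0.1057  0.001  -0.0023]
 [ 0.1012  0.001  -0.002 ]
 [ 0.0966  0.001  -0.0012]
 [ 0.0915  0.001  -0.0034]
 [ 0.0866  0.001  -0.0033]
 [ 0.0815  0.001  -0.0063]
 [ 0.0765  0.001  -0.0091]
 [ 0.0717  0.001  -0.0141]
 [ 0.0667  0.001  -0.0134]
 [ 0.0618  0.001  -0.0148]
 [ 0.0567  0.001  -0.0153]
 [ 0.0511  0.001  -0.0133]
 [ 0.0459  0.001  -0.0141]
 [ 0.0403  0.001  -0.0141]]
```

```bash
python3 -m inch '[{"slide":[0,2,-3.5],"turn":0.15,"grip":0},{"slide":[1,5,-3.5],"turn":0.3,"grip":0},{"slide":[3,8,-3.5],"turn":0.45,"grip":0},{"slide":[5,12,-3.5],"turn":0.6,"grip":0},{"slide":[7.2,16.2,-3.5],"turn":0.75,"grip":0},{"slide":[7.2,16.2,-3.5],"turn":0.9,"grip":0},{"slide":[7.2,16.2,-3.5],"turn":1.05,"grip":0},{"slide":[7.2,16.2,-3.5],"turn":1.2,"grip":0},{"slide":[7.2,16.2,-3.5],"turn":1.35,"grip":0},{"slide":[7.2,16.2,-3.5],"turn":1.5,"grip":0},{"slide":[7.2,16.2,-3.5],"turn":1.689,"grip":0},{"slide":[7.2,16.2,-3.5],"turn":1.689,"grip":0},{"slide":[7.2,16.2,-3.5],"turn":1.689,"grip":0},{"slide":[7.2,16.2,-3.5],"turn":1.689,"grip":0},{"slide":[7.2,16.2,-3.5],"turn":1.689,"grip":0},{"slide":[7.2,16.2,-3.5],"turn":1.689,"grip":0}]'; python3 - <<'E'
from h import *
s,p,d=shot('wrist');go(.5908,.1262,.12,-5.6)
P=cloud('wrist',d,s);M=R.from_quat(s['tcp_rot']).as_matrix();T=(P-s['eef_pos'])@M
print(T[60:200:20,318].round(4).tolist())
m=(T[...,2]<.0)&(T[...,0]>.03);
for x in (.04,.06): 
    q=m&(abs(T[...,0]-x)<.004)&(abs(T[...,1])<.015);print('bar y',np.nanmin(T[...,1][q]),np.nanmax(T[...,1][q]))
H,S,V=cv2.split(hsv(p).astype(np.uint8));H=H.astype(int)
for b,a,c in blobs((abs(H-10)<8)&(S>150)&(V>100),60): print('orange',a,c.round(1),onplane('wrist',c,.1,s)[0])
E
```

```text
time: 41.05
eef_pos: [0.5913, 0.1259, 0.2199]
tcp_rot: [0.999, -0.049, -0.0, 0.0]
contact_force: [-0.1, 0.6, -0.9]
opening: 0.161
finger_force: 107.6
t 41.1 tcp [0.5914 0.1259 0.2202] yaw -5.5816472603849165 F [ 0.9  0.3 -0.7] q [ 0.04  0.14  1.77 -0.    1.23  1.71] -> slide [-0.06 -0.02 10.02] turn 0.00032031573304462944
[[0.0937, -0.0005, -0.0028], [0.0876, -0.0005, -0.0034], [0.0812, -0.0005, -0.0089], [0.0751, -0.0005, -0.0125], [0.069, -0.0005, -0.0145], [0.0626, -0.0005, -0.0133], [0.0562, -0.0005, -0.0139]]
bar y -0.008055487299112547 0.007698169173009362
bar y -0.008084114289154544 0.007754437168095081
orange 382 [411.5 167.6] [0.6279 0.0612]
orange 547 [448.7 167.9] [0.6253 0.0367]
orange 294 [521.9 167.1] [ 0.6211 -0.0114]
orange 649 [558.5 168.2] [ 0.6181 -0.0356]
orange 163 [346.2 168.5] [0.6315 0.1041]
orange 129 [292.  168.9] [0.6347 0.1398]
orange 321 [403.2 287.6] [0.5417 0.0696]
orange 465 [436.8 288.1] [0.539  0.0454]
orange 260 [503.4 287.4] [ 0.5348 -0.0028]
orange 541 [536.9 288.4] [ 0.5317 -0.0271]
```

```bash
python3 -m inch '[{"slide":[-0.06,0,4],"turn":0,"grip":0},{"slide":[-0.06,0,8],"turn":0,"grip":0},{"slide":[-0.06,0,9.6],"turn":0,"grip":0},{"slide":[-0.06,0,10.2],"turn":0,"grip":0},{"slide":[-0.06,0,10.2],"turn":0,"grip":0},{"slide":[-0.06,0,10.2],"turn":0,"grip":0},{"slide":[-0.06,0,10.2],"turn":0,"grip":0}]'; python3 - <<'E'
from h import *
go(.5908,.1262,.081,-5.6)
E
python3 -m inch '[{"slide":[0,0,0.6],"turn":0,"grip":0},{"slide":[0,0,1.2],"turn":0,"grip":0},{"slide":[0,0,1.8],"turn":0,"grip":0},{"slide":[0,0,2.4],"turn":0,"grip":0},{"slide":[0,0,3],"turn":0,"grip":0},{"slide":[0,0,3.6],"turn":0,"grip":0},{"slide":[0,0,3.9],"turn":0,"grip":0},{"slide":[0,0,3.9],"turn":0,"grip":0},{"slide":[0,0,3.9],"turn":0,"grip":0}]'; python3 - <<'E'
from h import *
go(.5908,.1262,.081,-5.6)
E
```

```text
time: 41.8
eef_pos: [0.5925, 0.1261, 0.1209]
tcp_rot: [0.999, -0.049, 0.002, -0.0]
contact_force: [0.2, -0.5, -0.9]
opening: 0.16
finger_force: 107.6
t 41.8 tcp [0.5925 0.1261 0.1209] yaw -5.594275798523621 F [ 0.2 -0.5 -0.9] q [ 0.04  0.25  1.84 -0.    1.05  1.71] -> slide [-0.18  0.01  3.98] turn 9.990616281015528e-05
time: 42.7
eef_pos: [0.5911, 0.1252, 0.0807]
tcp_rot: [0.999, -0.049, -0.0, 0.001]
contact_force: [-3.0, -3.1, 7.7]
opening: 0.158
finger_force: 109.3
t 42.7 tcp [0.5911 0.1252 0.0807] yaw -5.580733664224182 F [-3.  -3.1  7.7] q [ 0.04  0.3   1.86 -0.    0.99  1.71] -> slide [-0.04 -0.09 -0.03] turn 0.00033626099408292113
```

Down at the seat height. A short extra push to confirm, then release and rise.

```bash
python3 -m inch '[{"slide":[0,0,0.3],"turn":0,"grip":0},{"slide":[0,0,0.6],"turn":0,"grip":0},{"slide":[0,0,0.6],"turn":0,"grip":0},{"slide":[0,0,0.6],"turn":0,"grip":0}]'; python3 -m inch '[{"slide":[0,0,-0.5],"turn":0,"grip":0},{"slide":[0,0,-0.5],"turn":0,"grip":4},{"slide":[0,0,-0.5],"turn":0,"grip":4},{"slide":[0,0,-0.5],"turn":0,"grip":4},{"slide":[0,0,-0.5],"turn":0,"grip":4},{"slide":[0,0,-3],"turn":0,"grip":4},{"slide":[0,0,-7],"turn":0,"grip":4},{"slide":[0,0,-11],"turn":0,"grip":4},{"slide":[0,0,-14],"turn":0,"grip":4},{"slide":[0,0,-14],"turn":0,"grip":4},{"slide":[0,0,-14],"turn":0,"grip":4}]';  python3 - <<'E'
from h import *
tool(); go(.4378,-.1582,.2,80.9)
E
```

```text
time: 43.1
eef_pos: [0.5912, 0.1253, 0.0805]
tcp_rot: [0.999, -0.048, -0.001, 0.001]
contact_force: [-16.8, -4.5, 33.1]
opening: 0.165
finger_force: 113.1
time: 44.2
eef_pos: [0.5911, 0.1261, 0.2137]
tcp_rot: [0.999, -0.049, 0.0, -0.0]
contact_force: [-0.2, 0.0, -0.6]
opening: 0.469
finger_force: 0.0
blue 1620 [321. 230.] z 0.10339443949892285 top 1502 [0.5708 0.1264] [570.1 126.1  20.2  58.   84. ]
blue 1953 [423. 231.] z 0.10301346279459592 top 1510 [0.5603 0.0357] [559.9  35.9  20.6  58.9  84.3]
blue 867 [622. 330.] z 0.02574796580646968 top 464 [ 0.4409 -0.1491] [ 441.1 -149.9   30.8   16.8   80.3]
head 2048 [518. 320.] [ 0.4553 -0.0575] [454.6 -59.   51.7  46.5  81.9]
bar 8411 [411.  52.] [0.7058 0.0431] [703.2  42.5  72.8  79.9  84.5]
bar 18582 [ 68. 207.] [0.6078 0.3486] [603.6 385.1 177.4 233.9  23.5]
bar 777 [577. 327.] [ 0.4478 -0.1101] [ 446.9 -109.1   58.2   14.9   81.4]
t 44.25 tcp [0.5902 0.126  0.212 ] yaw -5.593897390462769 F [ 0.2 -0.1 -0.5] q [0.04 0.15 1.78 0.   1.22 1.71] -> slide [-12.4   29.77   1.24] turn -1.5096032923457072
```

```bash
python3 -m inch '[{"slide":[-2,2,0],"turn":-0.15,"grip":6},{"slide":[-4,6,0],"turn":-0.3,"grip":6},{"slide":[-6,11,0],"turn":-0.45,"grip":6},{"slide":[-8,16,0],"turn":-0.6,"grip":6},{"slide":[-10,20,0],"turn":-0.75,"grip":6},{"slide":[-11,25,0],"turn":-0.9,"grip":6},{"slide":[-12.4,29.8,1],"turn":-1.05,"grip":6},{"slide":[-12.4,29.8,1],"turn":-1.2,"grip":6},{"slide":[-12.4,29.8,1],"turn":-1.35,"grip":6},{"slide":[-12.4,29.8,1],"turn":-1.51,"grip":6},{"slide":[-12.4,29.8,1],"turn":-1.51,"grip":6},{"slide":[-12.4,29.8,1],"turn":-1.51,"grip":6},{"slide":[-12.4,29.8,1],"turn":-1.51,"grip":6},{"slide":[-12.4,29.8,1],"turn":-1.51,"grip":6}]';  python3 - <<'E'
from h import *
tool(); go(.4378,-.1582,.006,80.9)
E
```

```text
time: 45.65
eef_pos: [0.4381, -0.1582, 0.2025]
tcp_rot: [0.761, 0.648, -0.0, -0.001]
contact_force: [-0.1, 0.1, 0.4]
opening: 0.703
finger_force: 0.0
blue 299 [318. 210.] z 0.02728828303891173 top 271 [ 0.4384 -0.16  ] [ 438.2 -159.8   45.7   15.1   80.8]
head 1003 [537.  32.] [ 0.6255 -0.0504] [624.8 -49.8  33.2  20.1  82.7]
head 2473 [457.  29.] [ 0.5649 -0.0386] [565.4 -38.8  23.6  70.4  83.4]
head 3753 [318.  80.] [ 0.4544 -0.058 ] [454.3 -59.   50.3  45.9  81.3]
head 489 [455.  55.] [ 0.5625 -0.0569] [562.8 -56.5   5.7  68.9  84.1]
bar 322 [599.  99.] [ 0.6658 -0.1067] [ 666.2 -107.2    5.4   24.8    7.4]
bar 1258 [318. 150.] [ 0.4461 -0.1105] [ 446.3 -110.2   57.9   15.2   80.6]
bar 254 [570. 204.] [ 0.649  -0.1889] [ 650.1 -192.4   64.4   24.7   65.1]
bar 830 [318. 264.] [ 0.4304 -0.2081] [ 430.6 -208.9   52.    15.1   80.5]
t 45.7 tcp [ 0.4382 -0.1583  0.2028] yaw 80.8638364703193 F [ 0.4 -0.6 -0.8] q [-0.56 -0.16  2.1  -0.    1.2  -0.41] -> slide [-0.01 -0.02 19.68] turn -0.0006311726620712714
```

```bash
python3 -m inch '[{"slide":[-0.15,0,4],"turn":0,"grip":5},{"slide":[-0.15,0,9],"turn":0,"grip":5},{"slide":[-0.15,0,14],"turn":0,"grip":5},{"slide":[-0.15,0,17],"turn":0,"grip":5},{"slide":[-0.15,0,18.8],"turn":0,"grip":5},{"slide":[-0.15,0,19.4],"turn":0,"grip":5},{"slide":[-0.15,0,19.4],"turn":0,"grip":5},{"slide":[-0.15,0,19.4],"turn":0,"grip":5},{"slide":[-0.15,0,19.4],"turn":0,"grip":5}]'; python3 - <<'E'
from h import *
go(.4382,-.1598,.006,80.8)
E
```

```text
time: 46.6
eef_pos: [0.4394, -0.1607, 0.011]
tcp_rot: [0.761, 0.649, 0.0, 0.002]
contact_force: [0.7, 0.1, -0.0]
opening: 0.584
finger_force: 0.0
t 46.6 tcp [ 0.4394 -0.1607  0.011 ] yaw 80.91992645912262 F [ 0.7  0.1 -0. ] q [-0.57  0.15  2.21 -0.    0.78 -0.41] -> slide [ 0.07 -0.13  0.5 ] turn 0.002093111571947929
```

```bash
python3 -m inch '[{"slide":[0.07,-0.13,0.3],"turn":0,"grip":5},{"slide":[0.07,-0.13,0.45],"turn":0,"grip":5},{"slide":[0.07,-0.13,0.45],"turn":0,"grip":0},{"slide":[0.07,-0.13,0.45],"turn":0,"grip":0},{"slide":[0.07,-0.13,0.45],"turn":0,"grip":0},{"slide":[0.07,-0.13,0.45],"turn":0,"grip":0},{"slide":[0.07,-0.13,0.45],"turn":0,"grip":0},{"slide":[0.07,-0.13,0.45],"turn":0,"grip":0}]' 110; python3 -m inch '[{"slide":[0,-0.1,-1],"turn":0,"grip":0},{"slide":[0,0,-4],"turn":0,"grip":0},{"slide":[0,0,-9],"turn":0,"grip":0},{"slide":[0,0,-14],"turn":0,"grip":0},{"slide":[0,0,-19],"turn":0,"grip":0},{"slide":[0,0,-21],"turn":0,"grip":0},{"slide":[0,0,-21],"turn":0,"grip":0},{"slide":[0,0,-21],"turn":0,"grip":0}]';  python3 - <<'E'
from h import *
s,p,d=shot('wrist');go(.5764,-.0183,.22,-5.6)
P=cloud('wrist',d,s);M=R.from_quat(s['tcp_rot']).as_matrix();T=(P-s['eef_pos'])@M
print(T[20:240:20,318].round(4).tolist())
E
```

```text
time: 47.4
eef_pos: [0.4372, -0.1592, 0.0053]
tcp_rot: [0.761, 0.649, 0.0, 0.0]
contact_force: [-1.6, 1.4, 5.0]
opening: 0.161
finger_force: 107.9
time: 48.2
eef_pos: [0.4364, -0.1587, 0.2139]
tcp_rot: [0.761, 0.649, -0.0, -0.0]
contact_force: [-0.2, -0.2, -1.8]
opening: 0.162
finger_force: 107.5
t 48.25 tcp [ 0.4358 -0.1583  0.2126] yaw 80.91626201021484 F [-0.7  0.5 -1.4] q [-0.57 -0.18  2.09 -0.    1.23 -0.41] -> slide [16.05 11.67 -0.75] turn 1.509993628596337
[[0.1047, 0.001, -0.0027], [0.0989, 0.0009, -0.0028], [0.093, 0.0009, -0.0025], [0.0869, 0.0009, -0.0022], [0.0804, 0.0009, -0.0081], [0.0743, 0.0009, -0.0129], [0.0682, 0.0009, -0.0142], [0.0619, 0.0009, -0.0139], [0.0556, 0.0009, -0.0149], [0.0487, 0.0009, -0.0137], [0.0418, 0.0009, -0.0137]]
```

```bash
python3 -m inch '[{"slide":[2,2,-0.8],"turn":0.15,"grip":0},{"slide":[5,4,-0.8],"turn":0.3,"grip":0},{"slide":[8,6,-0.8],"turn":0.45,"grip":0},{"slide":[11,8,-0.8],"turn":0.6,"grip":0},{"slide":[14,10,-0.8],"turn":0.75,"grip":0},{"slide":[16,11.7,-0.8],"turn":0.9,"grip":0},{"slide":[16,11.7,-0.8],"turn":1.05,"grip":0},{"slide":[16,11.7,-0.8],"turn":1.2,"grip":0},{"slide":[16,11.7,-0.8],"turn":1.35,"grip":0},{"slide":[16,11.7,-0.8],"turn":1.51,"grip":0},{"slide":[16,11.7,-0.8],"turn":1.51,"grip":0},{"slide":[16,11.7,-0.8],"turn":1.51,"grip":0},{"slide":[16,11.7,-0.8],"turn":1.51,"grip":0},{"slide":[16,11.7,-0.8],"turn":1.51,"grip":0},{"slide":[16,11.7,-0.8],"turn":1.51,"grip":0}]';  python3 - <<'E'
from h import *
s,p,d=shot('wrist');go(.5764,-.0183,.119,-5.6)
P=cloud('wrist',d,s);M=R.from_quat(s['tcp_rot']).as_matrix();T=(P-s['eef_pos'])@M
m=(T[...,2]<.0)
for x in (.04,.06): 
    q=m&(abs(T[...,0]-x)<.004)&(abs(T[...,1])<.015);print('bar y',np.nanmin(T[...,1][q]),np.nanmax(T[...,1][q]))
E
```

```text
time: 49.75
eef_pos: [0.5777, -0.0196, 0.2228]
tcp_rot: [0.999, -0.048, -0.0, -0.0]
contact_force: [-0.5, 0.2, -1.2]
opening: 0.162
finger_force: 107.6
t 49.8 tcp [ 0.5778 -0.0196  0.2229] yaw -5.563401124783182 F [-0.1  0.5 -1.4] q [-0.21  0.08  1.83 -0.    1.23  1.46] -> slide [-0.15 -0.11 10.39] turn 0.0006387708750599004
bar y -0.007997783249809109 0.007674280615867433
bar y -0.008026201482271476 0.007750580336685265
```

```bash
python3 -m inch '[{"slide":[-0.15,-0.1,4],"turn":0,"grip":0},{"slide":[-0.15,-0.1,8],"turn":0,"grip":0},{"slide":[-0.15,-0.1,9.6],"turn":0,"grip":0},{"slide":[-0.15,-0.1,10.4],"turn":0,"grip":0},{"slide":[-0.15,-0.1,10.4],"turn":0,"grip":0},{"slide":[-0.15,-0.1,10.4],"turn":0,"grip":0},{"slide":[-0.15,-0.1,10.4],"turn":0,"grip":0}]'; python3 - <<'E'
from h import *
go(.5764,-.0183,.0803,-5.6)
E
python3 -m inch '[{"slide":[-0.1,0,0.6],"turn":0,"grip":0},{"slide":[-0.1,0,1.2],"turn":0,"grip":0},{"slide":[-0.1,0,1.8],"turn":0,"grip":0},{"slide":[-0.1,0,2.4],"turn":0,"grip":0},{"slide":[-0.1,0,3],"turn":0,"grip":0},{"slide":[-0.1,0,3.6],"turn":0,"grip":0},{"slide":[-0.1,0,4],"turn":0,"grip":0},{"slide":[-0.1,0,4],"turn":0,"grip":0},{"slide":[-0.1,0,4],"turn":0,"grip":0}]'; python3 - <<'E'
from h import *
go(.5764,-.0183,.0803,-5.6)
E
```

```text
time: 50.5
eef_pos: [0.5779, -0.0187, 0.1213]
tcp_rot: [0.999, -0.049, 0.002, 0.0]
contact_force: [0.3, -0.8, -0.5]
opening: 0.163
finger_force: 107.6
t 50.5 tcp [ 0.5779 -0.0187  0.1213] yaw -5.59455791605526 F [ 0.3 -0.8 -0.5] q [-0.21  0.19  1.91  0.    1.04  1.46] -> slide [-0.17 -0.03  4.09] turn 9.498228300544028e-05
time: 51.4
eef_pos: [0.5756, -0.018, 0.0801]
tcp_rot: [0.999, -0.049, -0.0, -0.0]
contact_force: [-3.9, 0.6, 7.7]
opening: 0.162
finger_force: 109.0
t 51.4 tcp [ 0.5756 -0.018   0.0801] yaw -5.61189674229796 F [-3.9  0.6  7.7] q [-0.21  0.24  1.93  0.    0.97  1.46] -> slide [ 0.08  0.02 -0.02] turn -0.0002076373233604943
```

```bash
python3 -m inch '[{"slide":[0,0,0.3],"turn":0,"grip":0},{"slide":[0,0,0.6],"turn":0,"grip":0},{"slide":[0,0,0.6],"turn":0,"grip":0},{"slide":[0,0,0.6],"turn":0,"grip":0}]'; python3 -m inch '[{"slide":[0,0,-0.5],"turn":0,"grip":0},{"slide":[0,0,-0.5],"turn":0,"grip":4},{"slide":[0,0,-0.5],"turn":0,"grip":4},{"slide":[0,0,-0.5],"turn":0,"grip":4},{"slide":[0,0,-0.5],"turn":0,"grip":4},{"slide":[0,0,-3],"turn":0,"grip":4},{"slide":[0,0,-7],"turn":0,"grip":4},{"slide":[0,0,-11],"turn":0,"grip":4},{"slide":[0,0,-16],"turn":0,"grip":4},{"slide":[0,0,-20],"turn":0,"grip":4},{"slide":[0,0,-20],"turn":0,"grip":4},{"slide":[0,0,-20],"turn":0,"grip":4},{"slide":[0,0,-20],"turn":0,"grip":4}]';  python3 - <<'E'
from h import *
s,p,d=shot('wrist','pics/w9.png');P=cloud('wrist',d,s)
H,S,V=cv2.split(hsv(p).astype(np.uint8));H=H.astype(int)
for b,a,c in blobs((abs(H-108)<12)&(S>90)&(V>60),200): print('blue',a,c.round(),np.nanpercentile(P[b][:,2],[20,50,80]))
cakes(.023,(.4,.65,-.6,-.2))
shot('top','pics/top9.png')
E
```

```text
time: 51.8
eef_pos: [0.5757, -0.018, 0.0799]
tcp_rot: [0.999, -0.049, -0.002, -0.0]
contact_force: [-17.2, 3.3, 34.3]
opening: 0.158
finger_force: 113.0
time: 53.1
eef_pos: [0.5745, -0.0182, 0.2707]
tcp_rot: [0.999, -0.049, -0.002, -0.0]
contact_force: [-0.5, -0.1, -0.0]
opening: 0.468
finger_force: 0.0
blue 1120 [318. 199.] [0.1025 0.1034 0.1041]
blue 1516 [145. 206.] [0.0964 0.1031 0.1041]
blue 1301 [232. 208.] [0.1012 0.1033 0.1041]
top 466 [392. 293.] [ 0.5473 -0.3655] [ 548.1 -364.6   76.1   75.5   15.3] board 0.03917130144460795 0.031162917428434696 z 0.02132394586401165
top 472 [423. 316.] [ 0.5046 -0.4745] [ 505.5 -474.6   73.    75.    17.6] board 0.037260607838543375 -0.08585476113227505 z 0.022910224628382547
scene 249 [387. 281.] [ 0.5413 -0.3677] [ 542.4 -366.5   70.4   69.1   16.9] board 0.03434293069248771 0.027033204656621724 z 0.01952379768115864
scene 266 [415. 297.] [ 0.4983 -0.4762] [ 499.3 -476.7   67.    71.    16.7] board 0.031997358133825565 -0.08967572370830948 z 0.022227612704060706
```

View pics/w9.png

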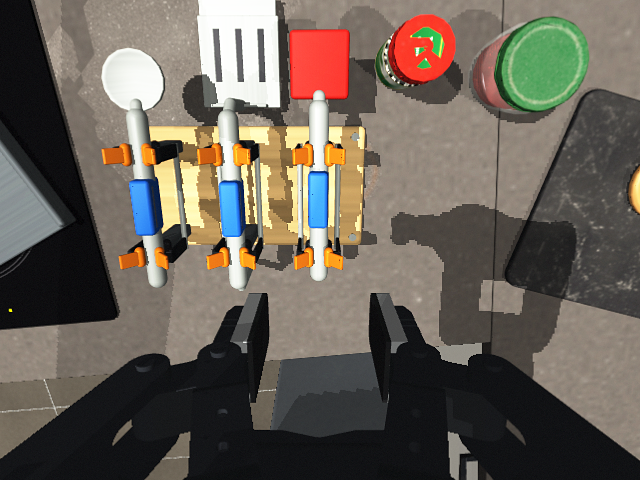

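View pics/top9.png

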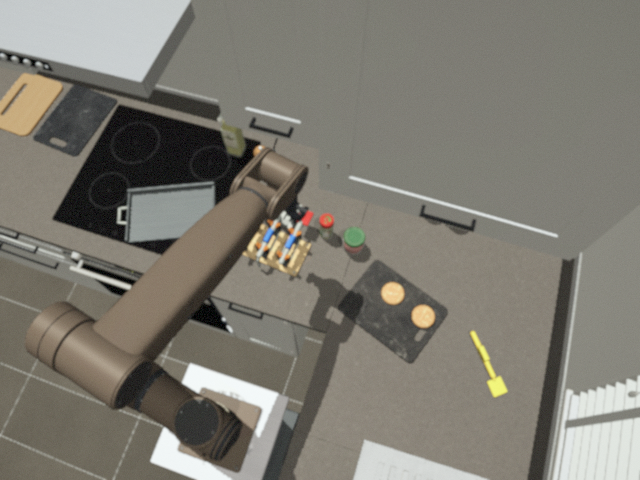

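The three tools are seated: blocks at (145,206), (232,208) and (318,199), all tops at 103 mm. The cakes lie on the board at top-view (392,293) and (423,316). I'll take a close look at the cakes before handing in.

```bash
python3 -m inch '[{"slide":[-2,4,-1],"turn":0,"grip":4},{"slide":[-4,9,-1],"turn":0,"grip":4},{"slide":[-6,14,-1],"turn":0,"grip":4},{"slide":[-8,19,-1],"turn":0,"grip":4},{"slide":[-9,24,-1],"turn":0,"grip":4},{"slide":[-9,29,-1],"turn":0,"grip":4},{"slide":[-9,34,-1],"turn":0,"grip":4},{"slide":[-9,34,-1],"turn":0,"grip":4},{"slide":[-9,34,-1],"turn":0,"grip":4},{"slide":[-9,34,-1],"turn":0,"grip":4},{"slide":[-9,34,-1],"turn":0,"grip":4}]';  python3 - <<'E'
from h import *
s,p,d=shot('wrist','pics/w10.png');P=cloud('wrist',d,s)
H,S,V=cv2.split(hsv(p).astype(np.uint8));H=H.astype(int)
for b,a,c in blobs((abs(H-20)<12)&(S>60)&(V>100),600):
    q=P[b];q=q[~np.isnan(q).any(1)];A=np.c_[q[:,:2],np.ones(len(q))];print(a,c.round(),q.mean(0),np.percentile(q[:,2],[10,50,90]),'slope',np.linalg.lstsq(A,q[:,2],rcond=None)[0])
E
```

```text
time: 54.4
eef_pos: [0.4531, -0.3462, 0.2827]
tcp_rot: [0.999, -0.048, -0.0, -0.0]
contact_force: [-0.6, 0.6, 0.3]
opening: 0.467
finger_force: 0.0
3283 [ 16. 106.] [ 0.565  -0.0512  0.0104] [0.0077 0.0109 0.0121] slope [0.0108 0.0864 0.0087]
1003 [333.  92.] [ 0.5474 -0.3681  0.0212] [0.0196 0.0218 0.0234] slope [-0.0071 -0.005   0.0232]
1034 [444. 125.] [ 0.5063 -0.4745  0.0217] [0.0198 0.0224 0.024 ] slope [0.0224 0.0029 0.0117]
1552 [619. 142.] [ 0.4729 -0.6525  0.0162] [0.0084 0.0172 0.0232] slope [ 0.0846 -0.0763 -0.0736]
```

View pics/w10.png

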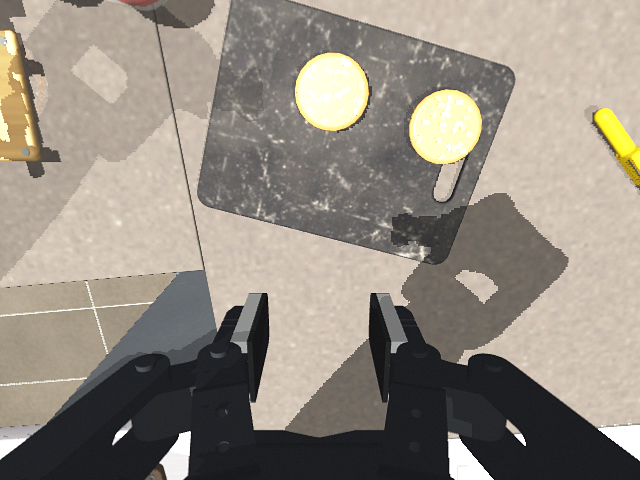

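Both cakes lie flat and right side up on the board, at (332,91) and (446,127). The robot is touching nothing, so I hand in.

```bash
python3 -c "
from plant import ctrl
print(ctrl.sign_off())"
```

```text
the job is handed in; nothing more can be done
None
```

I handed the job in at about 54 s: both oatcakes lie flat and right side up on the black board, and the turner (middle clip), spoon (left) and scraper (right) all measure at full seated height; I left the jars alone.

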